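Change the sample vial on the balance

ROBOT

A 6-joint arm with a two-finger parallel gripper is mounted at the origin on a cart in front of the work surface, level with it; the furniture and walls round the work are solid. World frame = base frame: x ahead of the robot, y to its left, z up, the work surface at z = 0. Lengths are in m, angles in rad, forces in N, time in s.
With the tool pointing down it reaches from about 0.375 to 0.925 m from the base axis. Payload 5.7 kg.
Tool frame: the origin (TCP) lies on the centre line of the jaws, within the pads' length; the fingertips stand 22 mm ahead of it and the grasp point (between the pads) lies 3 mm ahead of it (robot.finger_overhang is the distance from the TCP to the fingertips, in m); z points along the fingers, y is the line along which they close (so a half turn about z gives the same grasp; the last joint's range is limited). The gripper opens to 85 mm and grips with 20 to 120 N. Pads are 22 mm wide; open, the fingers measure 114 mm over their backs; the gripper's body (76 mm by 85 mm) begins 54 mm behind the grasp point. The pads swing forward as they close: fully open they stand 13 mm farther back than shut.
Start: joints at [-1.42, 0.359, 1.51, -0, 1.272, -0.115], TCP at [0.158, -0.579, 0.222] pointing down, gripper open.
Joint ranges: [-2.97, 2.97], [-1.01, 2.36], [0.21, 2.38], [-0.96, 4.11], [0.2, 2.71], [-2.98, 2.98]. Speed limits (rad/s): [2.39, 2.39, 3.14, 3.14, 3.14, 3.14].

INTERFACE

Orientations are given as a unit quaternion [w, x, y, z].
In Python, from plant import monitor, snapshot, camera_model, job, masks_of, mark_of, robot gives the robot as it stands.
- The arm moves only by the shell command python3 -m jog 'ROWS' [FORCE]. ROWS is a JSON object of lists of equal length, an entry for each row: "offset": the shift along the world's x, y, z as a fraction of full scale, a list of three; "rot": the turn, a rotation vector about the world's x, y, z as a fraction of full scale, a list of three; "claw": the finger opening in mm, from 0 to 85.4. In form: {"offset": [[tx, ty, tz], ...], "rot": [[wx, wy, wz], ...], "claw": [claw, ...]}. A call has 1 to 8 rows; each row shifts and turns the commanded pose from where the row before left it; what a row does not reach is not made up. Full scale, the value 1, is 0.6 m for a shift and 360 degrees for a turn. A row lasts 1/10 s, in which the tool goes at most 50 mm and 8.59 degrees, less where a joint would pass 70% of its speed; a pose out of reach is approached as far as the arm can. A call with a number of a shift or a turn outside -1 to 1 is refused whole. A call with a gripper value outside its range is refused whole. The fingers move at their own pace and stop on an object; FORCE is the grip in N (left out, the last holds). Time passes only in rows, so rows that do not move let the fingers close. It gives the time, the measured TCP pose, the force, the opening and the grip force at its end, in the units of the state.
- monitor.sense(): the state, without advancing time (a new reading comes with each control period).
- snapshot(name): name is "scene" or "top" or "wrist"; returns (picture, depth): 384x512x3 uint8, red, green, blue; 384x512 float32, m along the optical axis (not along the pixel's ray), 0 where there is no reading.
- camera_model(name): a dict with "vfov" (degrees; the focal length in pixels is half the picture's height over the tangent of half this angle, whatever the lens; pixels are square), "cx", "cy" (the principal point, pixels), "world_to_cam" (4x4, takes a point from world to camera coordinates); the wrist camera has in their place "mount" (4x4, takes a point from camera to tool coordinates, whose origin is the TCP and whose axes are the flange's). Camera axes: x right, y up, looking along -z (the intrinsics and any distortion apply to the point x, -y, -z); pixel columns grow to the right and rows downward; lengths in m; the calibration is good to about 2 mm. A picture is of the moment at which its call begins: read the wrist's pose just before it. camera_model takes no time and is no camera call.
- job.hand_in(): hands the job in; it is judged then, once.
Trained networks look in the newest picture that a camera, given by its name, has taken for a name from the list of things; names that differ only in an ending like _2 or _b are one class to them, and where a whole thing is asked for, a point or a joint stands for the part that bears it (a point fixed in the world has none). Each returns a list of dicts, best first, with "score" (0 to 1); they miss things now and then, are a little off and sometimes report something else, mostly with a low value. They report only what shows in the picture. A call takes as long as a camera call. They do not tell look-alikes from the thing itself.
- masks_of(camera, target): "region" (384x512 bool, what is visible of it) and "extent" ([centre column, centre row, width, height] in pixels, round what is visible of it).
- mark_of(camera, target): "centre" ([column, row] in pixels: a listed point, or the origin of a listed thing).
The state is a dict: "clock": time; "joint_positions": joint angles; "joint_velocities": joint speeds; "tau": joint torques, N m; "tool_pos": TCP position; "orientation": TCP orientation; "wrist_force": force on the tool from outside, world axes, zero at the start; "torque": the same for the moment, N m; "finger_gap": finger opening in m; "gripper_force": force on a finger pad.
Only numpy, scipy, OpenCV 4.12 (cv2) and the standard library are available. Lean on these libraries where they do the work, as an engineer would, in place of code of your own. Each camera call takes 0.05 s, during which the arm holds its last target. There are 200 camera calls.

TASK

The black-capped vial on the balance has been weighed and the white-capped one at the back of the tote is next. The two bottles in the tote's front bay are in the way: stand both in the spill tray, put the weighed vial into the empty middle cell of the tote's back row, and only then stand the white-capped vial in the middle of the balance pan. Finally put each bottle back in the bay just where it stood, everything upright, and leave the other black-capped vial in its cell.

Things in the scene. Friction and masses are not known exactly. Their poses are not given: they have to be found in the camera images.
- amber_jar_mid (a point): Round amber-glass jar with a blank paper label and a wide black ribbed screw cap, 113 mm tall: body 51 mm diameter up to 74 mm, cap 45 mm diameter with straight sides from 86 mm to the top, the place to grip it. Stands in the left or right half of the tote's bay. Point: its centre, half-way up, 56.5 mm above its foot; z along the jar.
- dropper_bottle_mid (a point): Square clear-glass dropping bottle, 39 x 39 mm, 106 mm tall, with a tall pale cap: its ribbed collar, 56 to 68 mm up, is straight and 38 mm wide, the place to grip; above that the cap tapers to 30 mm. Stands in the other half of the tote's bay, flat sides along the tote's. Point: its centre, half-way up, 53 mm above its foot; x and y across the flat sides, z along the bottle.
- vial_white_mid (a point): Screw-cap glass sample vial, round, 24 mm diameter, 52 mm tall, cap (top 10 mm) 22 mm; white cap, yellow powder. Stands in the left or right cell of the tote's back row, 32 mm of it above the rim. Neighbours and end panels leave finger room only along the tote's x, with one finger where the bottles stand. Point: its centre, half-way up (26 mm above its foot).
- vial_black_mid (a point): Screw-cap glass sample vial, round, 24 mm diameter, 52 mm tall, cap (top 10 mm) 22 mm; black cap, blue powder; the one standing on the balance pan. Point: its centre, half-way up (26 mm above its foot).
- vial_rest_mid (a point): Screw-cap glass sample vial, round, 24 mm diameter, 52 mm tall, cap (top 10 mm) 22 mm; black cap, blue powder; the one standing in the tote, in the outer cell across from the white-capped vial. It stays there. Point: its centre, half-way up.
- tote: Grey plastic tote, 116 (x) x 144 mm (y), fixed. Origin: centre of underside; x runs from bay to cells, z up. Rims and cell walls 24 mm high, end panels 56 mm. Bay: x -54 to 16, y -68 to 68, floor at 16 mm, open to the cells; bottles stand at about x -14, y -31 and 31. Cells: 38 (x) x 40 mm (y), floor at 4 mm, centres x 35, y -43, 0 (empty) and 43.
- pan (a point): Top-pan balance with a white housing 140 mm wide, 186 mm deep and 48 mm high, fixed, display towards the robot, and a round steel pan 110 mm in diameter. Point: centre of the pan's top face, 58 mm above the bench; z up. The pan does not move.
- tray: Stainless-steel spill tray, 138 mm (its x) by 184 mm (its y), 21 mm high, fixed, wall 3 mm with a narrow lip, inside 124 x 170 mm. Origin: centre of its underside, on the bench; its floor is 3 mm higher; z up. Room for both bottles side by side along y.
There are look-alikes about, which are no part of the job. What is shaped like the part that bears vial_black_mid but turquoise is not meant.

How it is judged:
On the way, in this order (a step that is already met when the one before it is completed fails the run):
1. both bottles stand upright in the spill tray (x of amber_jar_mid in the frame of tray between -0.062 and 0.062 m and y of amber_jar_mid in the frame of tray between -0.085 and 0.085 m and height (world z) of amber_jar_mid below 0.0675 m and linear speed of each of amber_jar, dropper_bottle below 0.03 m/s and angle between each of amber_jar_mid, dropper_bottle_mid's own z axis and vertical below 0.15 rad and x of dropper_bottle_mid in the frame of tray between -0.062 and 0.062 m and y of dropper_bottle_mid in the frame of tray between -0.085 and 0.085 m and height (world z) of dropper_bottle_mid below 0.064 m), for 0.2 s.
2. the weighed black-capped vial stands in the middle cell of the tote, the white-capped one not yet on the pan (x of vial_black_mid in the frame of tote between 0.025 and 0.045 m and y of vial_black_mid in the frame of tote between -0.01 and 0.01 m and height (world z) of vial_black_mid below 0.035 m and linear speed of vial_black below 0.03 m/s and angle between vial_black_mid's own z axis and vertical below 0.15 rad), for 0.2 s.
3. the white-capped vial stands on the middle of the balance pan (horizontal distance between vial_white_mid and pan below 0.018 m and z of vial_white_mid in the frame of pan between 0.021 and 0.031 m and linear speed of vial_white below 0.03 m/s and angle between vial_white_mid's own z axis and vertical below 0.15 rad and contact force between the fingers and vial_white below 0.1 N), for 0.2 s.
At the end, for the whole second after the job is handed in: Each bottle stands upright in the tote within 15 mm of its starting place, the weighed vial upright on the floor of the middle cell, the white-capped vial upright on the pan within 18 mm of its centre, the other vial within 15 mm of its start; all released and at rest (all of step 2 and distance of each of amber_jar_mid, dropper_bottle_mid, vial_rest_mid from where it was at the start of the episode below 0.015 m and linear speed of each of amber_jar, dropper_bottle, vial_white, vial_rest below 0.03 m/s and angle between each of amber_jar_mid, dropper_bottle_mid, vial_white_mid, vial_rest_mid's own z axis and vertical below 0.15 rad and horizontal distance between vial_white_mid and pan below 0.018 m and z of vial_white_mid in the frame of pan between 0.021 and 0.031 m); the robot touches nothing.
It fails at once if a bottle or vial is tipped over (angle between any of amber_jar_mid, dropper_bottle_mid, vial_white_mid, vial_black_mid, vial_rest_mid's own z axis and vertical above 0.7 rad).
It fails at once if the vial that stays in the tote is lifted out or pushed out of its cell (distance of vial_rest_mid from where it was at the start of the episode above 0.02 m).
It fails at once if one of the moved glass things is dropped from a height (linear speed of any of amber_jar, dropper_bottle, vial_white, vial_black above 1.6 m/s).
It also fails if it takes over 131 s, if anything falls off the work surface, if the arm or the gripper's body presses on something with over 40 N, if the wrist force passes 120 N, or if a joint passes its speed limit or range.

## Working session

There is one attempt and no reset: what is moved stays moved. The work goes in short steps, Python scripts to look and compute and a shell command to move; the robot and the scene stay as the last step left them, time stands still between calls to the robot, and variables do not carry over. Pictures are saved under pics/ and viewed, at most 14 in all, crops included, and the job is handed in when it is done.

```bash
ls; mkdir -p pics
cat > h.py <<'E'
import numpy as np, cv2
from scipy.spatial.transform import Rotation as R
from plant import monitor, snapshot, camera_model, job, masks_of, mark_of, robot
def cam(name, s=None):
    m=camera_model(name); f=192/np.tan(np.radians(m['vfov'])/2)
    if 'world_to_cam' in m: c2w=np.linalg.inv(np.array(m['world_to_cam']))
    else:
        s=s or monitor.sense(); q=s['orientation']; T=np.eye(4)
        T[:3,:3]=R.from_quat([q[1],q[2],q[3],q[0]]).as_matrix(); T[:3,3]=s['tool_pos']
        c2w=T@np.array(m['mount'])
    return m,f,c2w
def pts(name,depth,s=None):
    m,f,c2w=cam(name,s); v,u=np.mgrid[0:384,0:512]
    P=np.stack([(u-m['cx'])/f*depth,-(v-m['cy'])/f*depth,-depth,np.ones_like(depth)],-1)
    return (P@c2w.T)[...,:3]
def ray(name,uv,s=None):
    m,f,c2w=cam(name,s); d=np.array([(uv[0]-m['cx'])/f,-(uv[1]-m['cy'])/f,-1.])
    return c2w[:3,3], c2w[:3,:3]@d
def at_z(name,uv,z,s=None):
    o,d=ray(name,uv,s); return o+d*(z-o[2])/d[2]
def save(p,img): cv2.imwrite('pics/'+p+'.png',cv2.cvtColor(img,cv2.COLOR_RGB2BGR))
E
python3 - <<'E'
from h import *
out=[]
names=['amber_jar_mid','dropper_bottle_mid','vial_white_mid','vial_black_mid','tote','pan','tray']
for c in ['scene','top']:
    p,d=snapshot(c); save(c,p); P=pts(c,d); np.savez('pics/'+c+'.npz',p=p,d=d,P=P)
    print(c,{k:v for k,v in camera_model(c).items() if k!='world_to_cam'}, cam(c)[2][:3,3].round(3))
    for n in names:
        for r in mark_of(c,n)[:4]:
            u=np.array(r['centre']); i=np.clip(u.round().astype(int),0,[511,383])
            print(n,round(r['score'],2),u.round(1),P[i[1],i[0]].round(3))
print(monitor.sense()['clock'])
E
```

```text
pics
scene {'vfov': 52.993480775563484, 'cx': 260.0519973995084, 'cy': 191.7178801286171} [-0.213  0.743  0.748]
dropper_bottle_mid 0.25 [193.5 231.2] [0.537 0.263 0.061]
vial_white_mid 0.75 [338.6 174.1] [0.196 0.086 0.318]
vial_black_mid 0.63 [188.7 223.9] [0.533 0.279 0.097]
vial_black_mid 0.61 [196.8 210.5] [0.686 0.147 0.002]
vial_black_mid 0.43 [156.4 266.5] [0.513 0.407 0.036]
vial_black_mid 0.43 [141.1 254.3] [0.585 0.409 0.034]
tote 0.45 [339.6 171.3] [0.197 0.081 0.323]
pan 0.7 [190.7 232.6] [0.531 0.278 0.065]
tray 0.68 [286.6 193.3] [ 0.542 -0.144  0.006]
top {'vfov': 54.39291144468495, 'cx': 255.6861910985015, 'cy': 194.9114573401037} [ 0.354 -0.014  1.44 ]
amber_jar_mid 0.65 [358.3 214.5] [ 0.472 -0.362  0.129]
dropper_bottle_mid 0.72 [373.5 213.1] [ 0.479 -0.429  0.093]
vial_white_mid 0.47 [374.2 199.9] [ 0.537 -0.458  0.007]
vial_black_mid 0.56 [180.  198.1] [0.537 0.272 0.1  ]
vial_black_mid 0.5 [150.7 204.8] [0.52  0.398 0.025]
tote 0.67 [363.4 208.6] [ 0.49  -0.379  0.131]
pan 0.82 [179.9 197.7] [0.537 0.272 0.1  ]
tray 0.73 [293.  198.5] [ 0.547 -0.146  0.003]
0.8
```

Run:
```python
from h import *
t=np.load('pics/top.npz')['p']; s=np.load('pics/scene.npz')['p']
save('topz',cv2.resize(t[130:280,110:430],(800,375),interpolation=cv2.INTER_CUBIC))
save('scz',cv2.resize(s[90:330,110:430],(800,600),interpolation=cv2.INTER_CUBIC))
```

```text
(no output)
```

View pics/topz.png

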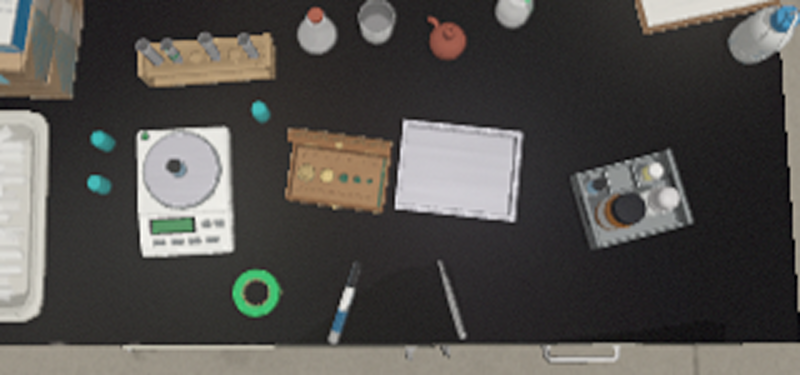

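View pics/scz.png

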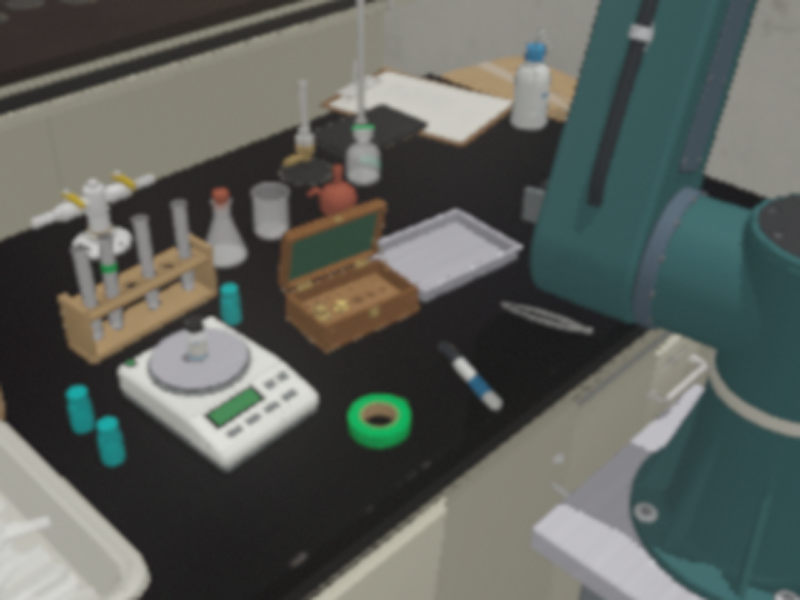

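The top view shows the balance at about (182,198) with the black-capped vial on its pan. The tray is at (293,198). The tote is at (363,209), with the amber jar in its left half at (360,213), the dropper bottle in its right half at (376,209), the white-capped vial back right at (371,199) and the other black-capped vial back left at (349,203).

Look-alikes are the three turquoise vials at (151,186), (150,204) and (214,174). The black-capped vial in the tote at (349,203) could also be mistaken. The one I want is the black-capped vial at (180,197).

```bash
python3 - <<'E'
from h import *
print(np.array(camera_model('wrist')['mount']).round(3), camera_model('wrist')['vfov'])
P=np.load('pics/top.npz')['P']; d=np.load('pics/top.npz')['d']
for nm,(u0,u1,v0,v1),z0,z1 in [('tote',(330,400,180,240),.01,.2),('tray',(260,325,170,225),.012,.05),('bal',(160,208,175,238),.04,.07)]:
    Q=P[v0:v1,u0:u1].reshape(-1,3); Q=Q[(Q[:,2]>z0)&(Q[:,2]<z1)]
    r=cv2.minAreaRect(Q[:,:2].astype(np.float32)); print(nm,r,len(Q))
E
python3 -m jog '{"offset":[[0.054,0.0375,0.033],[0.054,0.0375,0.033],[0.054,0.0375,0.033],[0.054,0.0375,0.033],[0.054,0.0375,0.033],[0.054,0.0375,0.033],[0.054,0.0375,0.033],[0,0,0]],"rot":[[0,0,0],[0,0,0],[0,0,0],[0,0,0],[0,0,0],[0,0,0],[0,0,0],[0,0,0]],"claw":[85,85,85,85,85,85,85,85]}' 40
```

```text
[[ 0.001  0.945  0.328  0.084]
 [ 1.    -0.001 -0.     0.   ]
 [ 0.     0.328 -0.945 -0.153]
 [ 0.     0.     0.     1.   ]] 70.59628991833961
tote ((0.5007001757621765, -0.40087148547172546), (0.11579330265522003, 0.14964111149311066), 14.174701690673828) 1080
tray ((0.5493447780609131, -0.12784022092819214), (0.22140707075595856, 0.1439024955034256), 85.9654769897461) 394
bal ((0.5232318639755249, 0.27195221185684204), (0.17469950020313263, 0.1383030265569687), 2.6976919174194336) 1397
clock: 1.6
tool_pos: [0.3888, -0.4197, 0.3636]
orientation: [0.002, 0.991, 0.135, 0.002]
wrist_force: [0.4, 0.3, -0.1]
finger_gap: 0.085
gripper_force: 0.0
```

Run:
```python
from h import *
s=monitor.sense(); p,d=snapshot('wrist'); save('w1',p); P=pts('wrist',d,s); np.savez('pics/w1.npz',p=p,d=d,P=P)
print(s['joint_positions'])
for n,z in [('amber_jar_mid',.0725),('dropper_bottle_mid',.069),('vial_white_mid',.03),('vial_black_mid',.03),('tote',0)]:
    for r in mark_of('wrist',n)[:3]:
        print(n,round(r['score'],2),np.round(r['centre'],1),at_z('wrist',r['centre'],z,s).round(4))
# top faces: height slices
for z0,z1 in [(.12,.14),(.112,.124),(.05,.062)]:
    M=((P[...,2]>z0)&(P[...,2]<z1)).astype(np.uint8)
    n,l,st,c=cv2.connectedComponentsWithStats(M)
    for i in range(1,n):
        if st[i,4]>80: Q=P[l==i]; print(z0,z1,st[i],np.median(Q,0).round(4),cv2.minEnclosingCircle(Q[:,:2].astype(np.float32)))
```

```text
[-0.94598407  0.22001576  1.36181912  0.00238275  1.55409022  0.35422442]
amber_jar_mid 0.58 [243.2  95.3] [ 0.4703 -0.3758  0.0725]
amber_jar_mid 0.32 [284.3  95.1] [ 0.4876 -0.4367  0.0725]
dropper_bottle_mid 0.95 [282.8  94.6] [ 0.4878 -0.4346  0.069 ]
tote 0.86 [263.6  86.7] [ 0.4942 -0.4036  0.    ]
0.12 0.14 [226  74  34  36 946] [ 0.4742 -0.3761  0.1296] ((0.4738180935382843, -0.3760792315006256), 0.02317715436220169)
0.12 0.14 [277  83  19  21 289] [ 0.489  -0.4339  0.1218] ((0.4887113571166992, -0.43398648500442505), 0.01348316203802824)
0.12 0.14 [  0 287  17  47 467] [ 0.0169 -0.0702  0.1289] ((0.0088784359395504, -0.06043706089258194), 0.04545266181230545)
0.112 0.124 [275  81  22  24 410] [ 0.4888 -0.4332  0.1211] ((0.4889650344848633, -0.43395695090293884), 0.01571597531437874)
0.112 0.124 [  0 280  22  49 342] [ 0.0292 -0.0703  0.1178] ((0.012196075171232224, -0.05696093663573265), 0.04959526285529137)
0.05 0.062 [217  42   6  79 391] [ 0.4821 -0.3342  0.0561] ((0.47828391194343567, -0.3332778215408325), 0.05729319527745247)
0.05 0.062 [303  44  11  79 395] [ 0.5162 -0.4688  0.056 ] ((0.5130009651184082, -0.4691573679447174), 0.05765160545706749)
0.05 0.062 [230  54  14  15 165] [ 0.5157 -0.3525  0.0562] ((0.5161429643630981, -0.35237959027290344), 0.010619393549859524)
0.05 0.062 [286  56  14  15 167] [ 0.5362 -0.4363  0.0561] ((0.5367098450660706, -0.4364323318004608), 0.010586529970169067)
0.05 0.062 [ 20 246  36  35 274] [ 0.0538 -0.0557  0.056 ] ((0.06148167699575424, -0.06417595595121384), 0.04048486426472664)
0.05 0.062 [ 40 284  14  25 137] [-0.0206 -0.0786  0.0561] ((-0.013287019915878773, -0.08454743027687073), 0.030471142381429672)
```

View pics/w1.png

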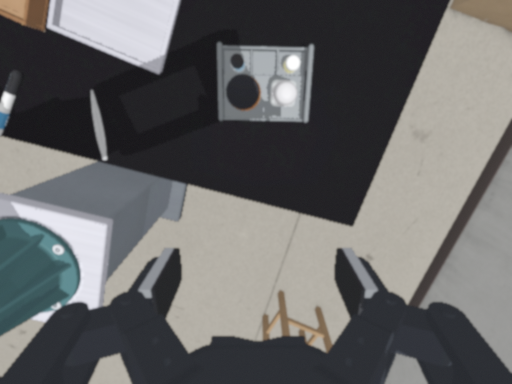

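The wrist view shows the tote at (265,83). The amber jar is at (243,92), the dropper bottle at (284,93), the white-capped vial at (292,62) and the black-capped vial that stays at (237,61). I'm turning the tool so the jaws close along the tote's x, then going above the jar.

```bash
python3 -m jog '{"offset":[[0.018,0.009,-0.033],[0.018,0.009,-0.033],[0.018,0.009,-0.033],[0.018,0.009,-0.033],[0.018,0.009,-0.033],[0.018,0.009,-0.033],[0.018,0.009,-0.033],[0.018,0.009,-0.033]],"rot":[[0,0,0.0223],[0,0,0.0223],[0,0,0.0223],[0,0,0.0223],[0,0,0.0223],[0,0,0.0223],[0,0,0.0223],[0,0,0.0223]],"claw":[85,85,85,85,85,85,85,85]}' 40 >/dev/null
python3 -m jog '{"offset":[[0,0,0],[0,0,0],[0,0,0],[0,0,0],[0,0,0]],"rot":[[0,0,0.0223],[0,0,0.0223],[0,0,0.0223],[0,0,0],[0,0,0]],"claw":[80,80,80,80,80]}' 40
python3 - <<'E'
from h import *
s=monitor.sense(); q=s['orientation']; r=R.from_quat([q[1],q[2],q[3],q[0]]).as_matrix()
x,z=r[:,0],r[:,2]; print('yaw',np.degrees(np.arctan2(x[1],x[0])),'z',z.round(4),s['joint_positions'])
pos=s['tool_pos']; print(pos,'to jar frac',(np.array([.474,-.376,.120])-pos)/.6)
P=np.load('pics/top.npz')['P']; p=np.load('pics/top.npz')['p']
# wood box height and tray rim points
Q=P[175:220,222:272]; print('box max z',np.nanmax(Q[...,2]), Q[Q[...,2]>.03].min(0),Q[Q[...,2]>.03].max(0))
c=[(271.2,178),(319.2,182),(316.8,218),(268.4,214)]
print('tray',[at_z('top',k,.021).round(3) for k in c],np.mean([at_z('top',k,.021) for k in c],0))
E
```

```text
clock: 3.2
tool_pos: [0.47, -0.3787, 0.2014]
orientation: [-0.0, 0.621, 0.784, -0.0]
wrist_force: [0.1, 0.3, 0.0]
finger_gap: 0.0801
gripper_force: 0.0
yaw 103.24962604497023 z [-8.e-04  5.e-04 -1.e+00] [-7.92465060e-01  3.82644972e-01  1.52630716e+00 -1.79625658e-04
  1.23355817e+00 -1.02365536e+00]
[ 0.47001996 -0.37866754  0.20141382] to jar frac [ 0.0066334   0.00444591 -0.13568969]
box max z 1.4399012582615176 [ 0.35366997 -0.0404686   0.03015009] [0.607809   0.1184783  1.43990126]
tray [array([ 0.623, -0.062,  0.021]), array([ 0.607, -0.246,  0.021]), array([ 0.468, -0.233,  0.021]), array([ 0.484, -0.05 ,  0.021])] [ 0.54546    -0.14791003  0.021     ]
```

```bash
python3 -m jog '{"offset":[[0.0066,0.0045,0],[0,0,-0.034],[0,0,-0.034],[0,0,-0.034],[0,0,-0.034],[0,0,0],[0,0,0]],"rot":[[0,0,0.0021],[0,0,0],[0,0,0],[0,0,0],[0,0,0],[0,0,0],[0,0,0]],"claw":[80,80,80,80,80,80,80]}' 40
python3 -m jog '{"offset":[[0,0,0],[0,0,0],[0,0,0],[0,0,0],[0,0,0],[0,0,0],[0,0,0],[0,0,0]],"rot":[[0,0,0],[0,0,0],[0,0,0],[0,0,0],[0,0,0],[0,0,0],[0,0,0],[0,0,0]],"claw":[38,38,38,38,38,38,38,38]}' 45
```

```text
clock: 3.9
tool_pos: [0.4748, -0.3754, 0.1203]
orientation: [-0.0, 0.614, 0.789, 0.0]
wrist_force: [0.2, 0.2, 0.5]
finger_gap: 0.08
gripper_force: 0.0
clock: 4.7
tool_pos: [0.4747, -0.3755, 0.1202]
orientation: [-0.0, 0.614, 0.79, -0.0]
wrist_force: [0.8, 0.7, -0.1]
finger_gap: 0.0381
gripper_force: 0.0
```

Run:
```python
from h import *
p,d=snapshot('wrist'); save('w2',p); t,d=snapshot('top'); s=monitor.sense(); print(s['finger_gap'],s['gripper_force'])
save('w2',np.hstack([p,cv2.resize(t[160:256,330:400],(280,384),interpolation=cv2.INTER_CUBIC)]))
```

```text
0.03792798248117582 0.0
```

View pics/w2.png

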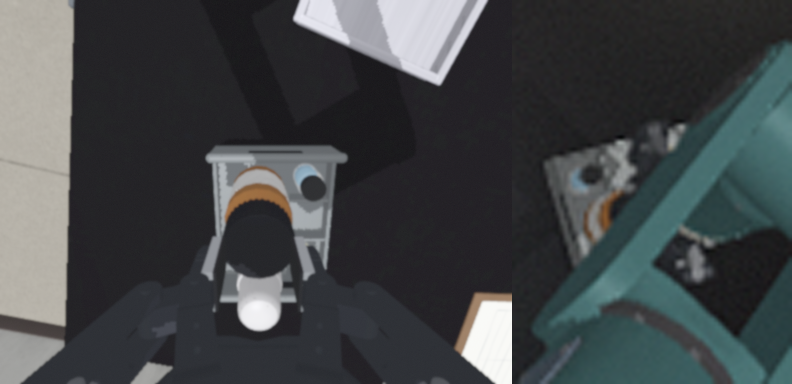

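Run:
```python
from h import *
m=camera_model('wrist'); f=192/np.tan(np.radians(m['vfov'])/2); M=np.linalg.inv(np.array(m['mount']))
for y in (-.04,-.0225,-.019,.019,.0225,.04):
    for z in (.003,.022):
        c=M@[0,y,z,1]; print(y,z,(m['cx']+f*c[0]/-c[2]).round(1),(m['cy']-f*c[1]/-c[2]).round(1))
s=monitor.sense(); p,d=snapshot('wrist'); P=pts('wrist',d,s)
for a,b,nm in [(.122,.14,'cap'),(.119,.124,'drop')]:
    K=((P[...,2]>a)&(P[...,2]<b)).astype(np.uint8); n,l,st,c=cv2.connectedComponentsWithStats(K)
    for i in range(1,n):
        if st[i,4]>80: Q=P[l==i]; print(nm,st[i],np.median(Q,0).round(4),cv2.minEnclosingCircle(Q[:,:2].astype(np.float32)))
for u,v in [(205,280),(215,260),(308,280),(302,255)]: print(u,v,P[v,u].round(3), (R.from_quat(np.roll(s['orientation'],-1)).inv().apply(P[v,u]-s['tool_pos'])).round(4))
```

```text
-0.04 0.003 196.9 237.3
-0.04 0.022 202.6 224.4
-0.0225 0.003 224.0 237.3
-0.0225 0.022 227.2 224.5
-0.019 0.003 229.4 237.3
-0.019 0.022 232.1 224.5
0.019 0.003 288.4 237.4
0.019 0.022 285.5 224.5
0.0225 0.003 293.8 237.4
0.0225 0.022 290.5 224.5
0.04 0.003 321.0 237.4
0.04 0.022 315.1 224.5
cap [ 212  208   92   71 4104] [ 0.4735 -0.3726  0.1297] ((0.4729558229446411, -0.37216225266456604), 0.02661474049091339)
cap [246 307  29  22 338] [ 0.4901 -0.434   0.1225] ((0.4901142120361328, -0.4337890148162842), 0.010259423404932022)
drop [225 207  68  23 217] [ 0.4695 -0.3562  0.1218] ((0.4720255732536316, -0.3661854863166809), 0.020773977041244507)
drop [240 299  39  32 926] [ 0.489  -0.4315  0.1216] ((0.4891493022441864, -0.432928204536438), 0.01438418310135603)
205 280 [ 0.449 -0.37   0.177] [ 0.0118 -0.0231 -0.0564]
215 260 [ 0.451 -0.37   0.16 ] [ 0.011  -0.0213 -0.04  ]
308 280 [ 0.492 -0.359  0.176] [ 0.0115  0.0206 -0.056 ]
302 255 [ 0.493 -0.36   0.155] [ 0.0106  0.0214 -0.0348]
```

```bash
python3 -m jog '{"offset":[[0,0,0],[0,0,0],[0,0,0]],"rot":[[0,0,0],[0,0,0],[0,0,0]],"claw":[34,34,34]}' 45
python3 -m jog '{"offset":[[0,0,0],[0,0,0],[0,0,0]],"rot":[[0,0,0],[0,0,0],[0,0,0]],"claw":[30,30,30]}' 45
```

```text
clock: 5.15
tool_pos: [0.4747, -0.3755, 0.1203]
orientation: [-0.0, 0.614, 0.79, -0.0]
wrist_force: [0.2, 0.6, -0.7]
finger_gap: 0.0341
gripper_force: 0.0
clock: 5.45
tool_pos: [0.4747, -0.3755, 0.1203]
orientation: [-0.0, 0.614, 0.79, -0.0]
wrist_force: [-0.0, 0.3, 0.5]
finger_gap: 0.0299
gripper_force: 0.0
```

Run:
```python
from h import *
s=monitor.sense(); p,d=snapshot('wrist'); save('w3',cv2.resize(p[180:360,150:370],(733,600),interpolation=cv2.INTER_CUBIC))
P=pts('wrist',d,s); r=R.from_quat(np.roll(s['orientation'],-1))
L=r.inv().apply((P-s['tool_pos']).reshape(-1,3)).reshape(P.shape)
for v in range(225,330,8): 
    print(v,[tuple((L[v,u]*1000).round().astype(int)) for u in range(190,331,14)])
```

```text
225 [(np.int64(-47), np.int64(-76), np.int64(119)), (np.int64(-48), np.int64(-60), np.int64(119)), (np.int64(-36), np.int64(-41), np.int64(95)), (np.int64(15), np.int64(-16), np.int64(-9)), (np.int64(15), np.int64(-8), np.int64(-10)), (np.int64(15), np.int64(1), np.int64(-10)), (np.int64(15), np.int64(9), np.int64(-9)), (np.int64(12), np.int64(18), np.int64(-4)), (np.int64(-45), np.int64(47), np.int64(115)), (np.int64(-45), np.int64(63), np.int64(115)), (np.int64(-47), np.int64(79), np.int64(119))]
233 [(np.int64(-58), np.int64(-77), np.int64(120)), (np.int64(-58), np.int64(-61), np.int64(120)), (np.int64(-45), np.int64(-41), np.int64(96)), (np.int64(10), np.int64(-16), np.int64(-10)), (np.int64(10), np.int64(-8), np.int64(-10)), (np.int64(9), np.int64(1), np.int64(-9)), (np.int64(10), np.int64(9), np.int64(-10)), (np.int64(10), np.int64(17), np.int64(-11)), (np.int64(-51), np.int64(47), np.int64(108)), (np.int64(-51), np.int64(62), np.int64(108)), (np.int64(-57), np.int64(80), np.int64(119))]
241 [(np.int64(-67), np.int64(-77), np.int64(118)), (np.int64(-68), np.int64(-62), np.int64
[... 5258 characters left out ...]
(-1)), (np.int64(-183), np.int64(38), np.int64(120)), (np.int64(17), np.int64(13), np.int64(-84)), (np.int64(16), np.int64(18), np.int64(-83)), (np.int64(16), np.int64(23), np.int64(-83))]
329 [(np.int64(16), np.int64(-22), np.int64(-87)), (np.int64(17), np.int64(-17), np.int64(-87)), (np.int64(16), np.int64(-13), np.int64(-87)), (np.int64(-195), np.int64(-34), np.int64(119)), (np.int64(-195), np.int64(-16), np.int64(120)), (np.int64(-72), np.int64(1), np.int64(-1)), (np.int64(-196), np.int64(20), np.int64(120)), (np.int64(-194), np.int64(38), np.int64(119)), (np.int64(17), np.int64(13), np.int64(-87)), (np.int64(17), np.int64(17), np.int64(-88)), (np.int64(16), np.int64(22), np.int64(-86))]
```

View pics/w3.png

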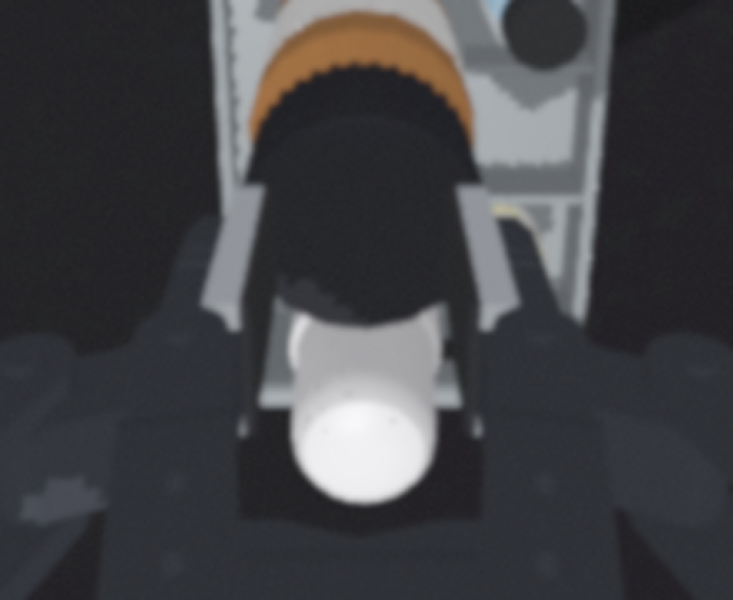

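Run:
```python
from h import *
print(robot, [ (k,getattr(robot,k)) for k in dir(robot) if not k.startswith('_')])
a=np.load('pics/w1.npz'); s=dict(tool_pos=[.3888,-.4197,.3636],orientation=[.002,.991,.135,.002])
P=a['P']; r=R.from_quat(np.roll(s['orientation'],-1)); L=r.inv().apply((P-s['tool_pos']).reshape(-1,3)).reshape(P.shape)
print([ (u,v,(L[v,u]*1000).round()) for u,v in [(172,252),(178,258),(340,255),(348,270),(175,280)]])
K=(np.abs(L[...,0])<.03)&(L[...,2]<.05); v,u=np.nonzero(K); print('front-most finger z',L[K][:,2].max(), v.min())
```

```text
<Robot object at 0x7f16369881a0> [('IKError', <class 'plant.IKError'>), ('finger_overhang', 0.022)]
[(172, 252, array([ 10., -43., -31.])), (178, 258, array([  3., -42., -27.])), (340, 255, array([  8.,  43., -32.])), (348, 270, array([  8.,  43., -44.])), (175, 280, array([ -5., -42., -35.]))]
front-most finger z -0.022949192698018723 248
```

The wrist depth puts the real fingertips about 30–40 mm behind where the tool frame says. The fingers closed above the cap without touching it. I'll back off and measure the tips against the open background.

```bash
python3 -m jog '{"offset":[[0,0,0.04],[0,0,0.06],[0,0,0.06],[0,0,0],[0,0,0],[0,0,0]],"rot":[[0,0,0],[0,0,0],[0,0,0],[0,0,0],[0,0,0],[0,0,0]],"claw":[45,45,45,45,45,45]}' 45
cat > tip.py <<'E'
from h import *
s=monitor.sense(); p,d=snapshot('wrist'); P=pts('wrist',d,s); r=R.from_quat(np.roll(s['orientation'],-1))
L=r.inv().apply((P-s['tool_pos']).reshape(-1,3)).reshape(P.shape)*1000
print(s['finger_gap'])
for sg in (-1,1):
    K=(np.abs(L[...,0])<20)&(L[...,2]<60)&(L[...,2]>-80)&(L[...,1]*sg>3)
    for v in range(225,300,4):
        w=K[v]; 
        if w.any(): print(sg,v,w.sum(),'x',L[v][w][:,0].min().round(),L[v][w][:,0].max().round(),'y',L[v][w][:,1].min().round(),L[v][w][:,1].max().round(),'z',L[v][w][:,2].min().round(),L[v][w][:,2].max().round())
save('w4',cv2.resize(p[180:360,150:370],(733,600),interpolation=cv2.INTER_CUBIC))
E
python3 tip.py
```

```text
clock: 6.1
tool_pos: [0.474, -0.3748, 0.2151]
orientation: [-0.001, 0.614, 0.79, 0.0]
wrist_force: [-0.1, 0.4, -0.6]
finger_gap: 0.045
gripper_force: 0.0
0.04499134423118927
-1 241 14 x 7.0 11.0 y -30.0 -24.0 z -22.0 -15.0
-1 245 16 x 4.0 11.0 y -29.0 -23.0 z -26.0 -13.0
-1 249 26 x 1.0 11.0 y -36.0 -23.0 z -30.0 -13.0
-1 253 29 x -0.0 11.0 y -37.0 -23.0 z -34.0 -15.0
-1 257 31 x -3.0 11.0 y -37.0 -23.0 z -37.0 -16.0
-1 261 33 x -5.0 11.0 y -37.0 -23.0 z -42.0 -16.0
-1 265 35 x -8.0 11.0 y -37.0 -23.0 z -44.0 -16.0
-1 269 37 x -9.0 11.0 y -37.0 -23.0 z -47.0 -18.0
-1 273 36 x -9.0 11.0 y -37.0 -23.0 z -50.0 -22.0
-1 277 42 x -11.0 13.0 y -36.0 -23.0 z -56.0 -23.0
-1 281 46 x -11.0 14.0 y -37.0 -23.0 z -60.0 -27.0
-1 285 66 x -11.0 13.0 y -54.0 -23.0 z -61.0 -30.0
-1 289 86 x -11.0 14.0 y -54.0 -23.0 z -65.0 -34.0
-1 293 95 x -10.0 13.0 y -55.0 -23.0 z -66.0 -38.0
-1 297 97 x -11.0 12.0 y -56.0 -22.0 z -68.0 -40.0
1 241 14 x 8.0 11.0 y 22.0 28.0 z -22.0 -16.0
1 245 16 x 4.0 11.0 y 22.0 28.0 z -26.0 -14.0
1 249 26 x 1.0 11.0 y 22.0 34.0 z -30.0 -14.0
1 253 30 x -1.0 11.0 y 22.0 36.0 z -34.0 -14.0
1 257 31 x -3.0 11.0 y 21.0 35.0 z -38.0 -15.0
1 261 32 x -5.0 11.0 y 22.0 35.0 z -41.0 -16.0
1 265 35 x -7.0 11.0 y 21.0 35.0 z -45.0 -17.0
1 269 37 x -10.0 11.0 y 21.0 35.0 z -48.0 -17.0
1 273 37 x -9.0 11.0 y 22.0 35.0 z -50.0 -22.0
1 277 41 x -11.0 13.0 y 22.0 34.0 z -57.0 -23.0
1 281 46 x -11.0 14.0 y 21.0 35.0 z -59.0 -26.0
1 285 66 x -11.0 13.0 y 22.0 52.0 z -61.0 -31.0
1 289 86 x -10.0 13.0 y 21.0 53.0 z -64.0 -34.0
1 293 95 x -11.0 13.0 y 21.0 54.0 z -66.0 -37.0
1 297 97 x -10.0 12.0 y 21.0 55.0 z -68.0 -41.0
```

View pics/w4.png

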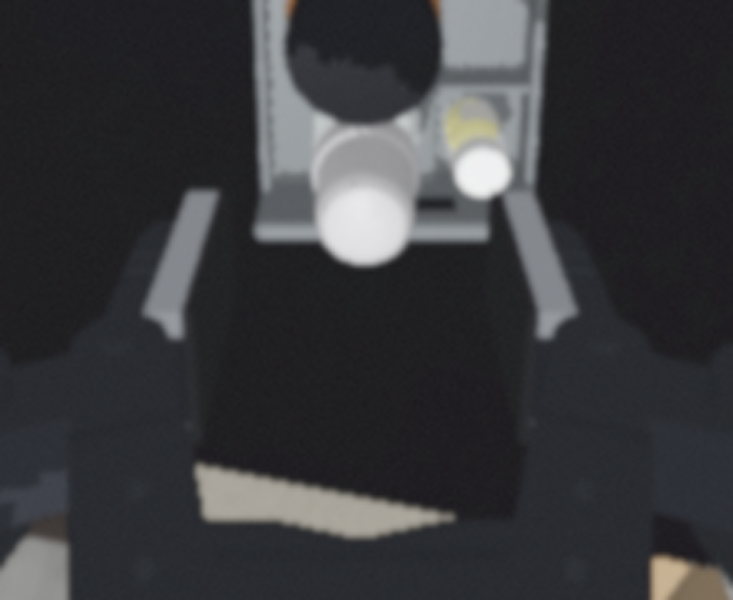

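The picture shows the fingertips ending at (200,190) and (520,190) in the crop, 15 mm behind the reported TCP at 45 mm opening. I'll allow for that by going about 34 mm deeper.

```bash
python3 -m jog '{"offset":[[0,-0.0015,0],[0,0,-0.044],[0,0,-0.044],[0,0,-0.044],[0,0,-0.044],[0,0,-0.042],[0,0,0],[0,0,0]],"rot":[[0,0,0],[0,0,0],[0,0,0],[0,0,0],[0,0,0],[0,0,0],[0,0,0],[0,0,0]],"claw":[76,76,76,76,76,76,76,60]}' 45
python3 -m jog '{"offset":[[0,0,0],[0,0,0],[0,0,0],[0,0,0],[0,0,0],[0,0,0]],"rot":[[0,0,0],[0,0,0],[0,0,0],[0,0,0],[0,0,0],[0,0,0]],"claw":[40,40,40,40,40,40]}' 45
```

```text
clock: 6.95
tool_pos: [0.4743, -0.376, 0.0849]
orientation: [-0.001, 0.614, 0.79, 0.0]
wrist_force: [1.0, 0.2, 0.7]
finger_gap: 0.0631
gripper_force: 0.0
clock: 7.55
tool_pos: [0.4757, -0.3773, 0.087]
orientation: [0.001, 0.614, 0.79, -0.0]
wrist_force: [-0.7, 0.4, 6.9]
finger_gap: 0.0439
gripper_force: 46.3
```

```bash
python3 -m jog '{"offset":[[0,0,0.02],[0,0,0.034],[0,0,0.04],[0,0,0.04],[0,0,0],[0,0,0]],"rot":[[0,0,0],[0,0,0],[0,0,0],[0,0,0],[0,0,0],[0,0,0]],"claw":[40,40,40,40,40,40]}' 45
python3 -m jog '{"offset":[[0.008,0.03,0],[0.016,0.06,0],[0.0175,0.064,0],[0.0175,0.064,0],[0.0175,0.064,0],[0.0175,0.064,0],[0.016,0.06,0],[0.009,0.033,0]],"rot":[[0,0,0],[0,0,0],[0,0,0],[0,0,0],[0,0,0],[0,0,0],[0,0,0],[0,0,0]],"claw":[40,40,40,40,40,40,40,40]}' 45
python3 - <<'E'
from h import *
s=monitor.sense(); print(s['joint_positions']); p,d=snapshot('top'); P=pts('top',d)
for r in mark_of('top','tray')[:2]: print(r['score'],r['centre'],at_z('top',r['centre'],0))
p,d=snapshot('wrist'); save('w5',p)
E
```

```text
clock: 8.15
tool_pos: [0.4748, -0.3764, 0.1664]
orientation: [0.0, 0.614, 0.79, -0.0]
wrist_force: [0.0, 0.3, -1.9]
finger_gap: 0.0437
gripper_force: 46.1
clock: 8.95
tool_pos: [0.5449, -0.1088, 0.1643]
orientation: [-0.002, 0.613, 0.79, -0.0]
wrist_force: [0.4, -0.4, -1.2]
finger_gap: 0.0438
gripper_force: 46.1
[-3.22145558e-01  3.57054808e-01  1.67204981e+00  1.31323932e-03
  1.11646442e+00 -5.74028766e-01]
0.72 [289.2, 196.1] [ 0.55535951 -0.13186164  0.        ]
```

View pics/w5.png

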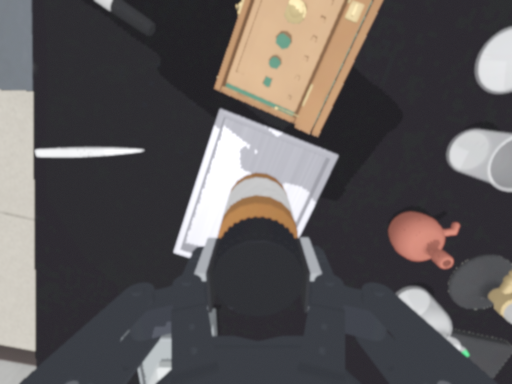

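```bash
python3 -m jog '{"offset":[[0,0,-0.03],[0,0,-0.035],[0,0,-0.035],[0,0,-0.025],[0,0,-0.013],[0,0,-0.007],[0,0,-0.003],[0,0,0]],"rot":[[0,0,0],[0,0,0],[0,0,0],[0,0,0],[0,0,0],[0,0,0],[0,0,0],[0,0,0]],"claw":[40,40,40,40,40,40,40,40]}' 45
python3 -m jog '{"offset":[[0,0,0],[0,0,0],[0,0,0],[0,0,0],[0,0,0.02],[0,0,0.06],[0,0,0.06],[0,0,0.06]],"rot":[[0,0,0],[0,0,0],[0,0,0],[0,0,0],[0,0,0],[0,0,0],[0,0,0],[0,0,0]],"claw":[46,50,60,70,70,70,70,70]}' 45
```

```text
clock: 9.9
tool_pos: [0.5464, -0.1133, 0.0773]
orientation: [0.0, 0.614, 0.789, 0.0]
wrist_force: [-0.1, 0.1, -1.5]
finger_gap: 0.0441
gripper_force: 46.1
clock: 10.7
tool_pos: [0.5459, -0.1129, 0.1992]
orientation: [0.0, 0.614, 0.79, -0.0]
wrist_force: [-0.3, 1.2, 0.5]
finger_gap: 0.07
gripper_force: 0.0
```

```bash
python3 -m jog '{"offset":[[-0.012,-0.067,0],[-0.012,-0.067,0],[-0.012,-0.067,0],[-0.012,-0.067,0],[-0.012,-0.067,0],[-0.012,-0.067,0],[-0.012,-0.067,0],[-0.012,-0.066,0]],"rot":[[0,0,0],[0,0,0],[0,0,0],[0,0,0],[0,0,0],[0,0,0],[0,0,0],[0,0,0]],"claw":[70,70,70,70,70,70,70,70]}' 45
python3 -m jog '{"offset":[[0,0,0]],"rot":[[0,0,0]],"claw":[70]}' 45
cat > blobs.py <<'E'
from h import *
import sys
def blobs(cam,slices,win=None,mn=60):
    s=monitor.sense(); p,d=snapshot(cam); P=pts(cam,d,s); P=np.where(d[...,None]>0,P,np.nan)
    for a,b in slices:
        K=((P[...,2]>a)&(P[...,2]<b))
        if cam=='wrist':
            L=R.from_quat(np.roll(s['orientation'],-1)).inv().apply((P-s['tool_pos']).reshape(-1,3)).reshape(P.shape)
            K&=~((L[...,2]<.0)&(abs(L[...,1])<.1)&(abs(L[...,0])<.03))
        if win: K&=(P[...,0]>win[0])&(P[...,0]<win[1])&(P[...,1]>win[2])&(P[...,1]<win[3])
        n,l,st,c=cv2.connectedComponentsWithStats(K.astype(np.uint8))
        for i in range(1,n):
            if st[i,4]>mn:
                Q=P[l==i]; cc=cv2.minEnclosingCircle(Q[:,:2].astype(np.float32)); print(cam,a,b,st[i],'med',np.median(Q,0).round(4),'circ',np.round([*cc[0],cc[1]],4),'rgb',p[l==i].mean(0).astype(int))
    return p,d,P,s
E
python3 - <<'E'
from blobs import *
p,*_=blobs('wrist',[(.10,.113),(.113,.118),(.118,.126)],(.4,.7,-.5,-.05)); save('w6',p)
p,*_=blobs('top',[(.105,.125)],(.4,.7,-.5,-.05),15)
E
```

```text
clock: 11.5
tool_pos: [0.4881, -0.4357, 0.1982]
orientation: [0.0, 0.614, 0.79, -0.0]
wrist_force: [0.1, 0.2, -0.2]
finger_gap: 0.07
gripper_force: 0.0
clock: 11.6
tool_pos: [0.4876, -0.4396, 0.1981]
orientation: [0.002, 0.615, 0.788, -0.001]
wrist_force: [0.5, -0.0, 0.0]
finger_gap: 0.0703
gripper_force: 0.0
wrist 0.1 0.113 [246 170  33  15 128] med [ 0.4856 -0.4204  0.1068] circ [ 0.4883 -0.4291  0.0154] rgb [162 162 165]
wrist 0.113 0.118 [246 174  33  19 113] med [ 0.484  -0.4222  0.1161] circ [ 0.4889 -0.4321  0.015 ] rgb [168 168 171]
wrist 0.118 0.126 [246 176  33  31 742] med [ 0.4892 -0.4329  0.1216] circ [ 0.4894 -0.4337  0.0147] rgb [180 180 183]
top 0.105 0.125 [280 188  13  12 127] med [ 0.5503 -0.1111  0.1146] circ [ 0.5493 -0.1116  0.0225] rgb [72 70 73]
top 0.105 0.125 [372 205  10   8  59] med [ 0.4943 -0.4294  0.1183] circ [ 0.4943 -0.4317  0.0149] rgb [150 148 147]
```

View pics/w6.png

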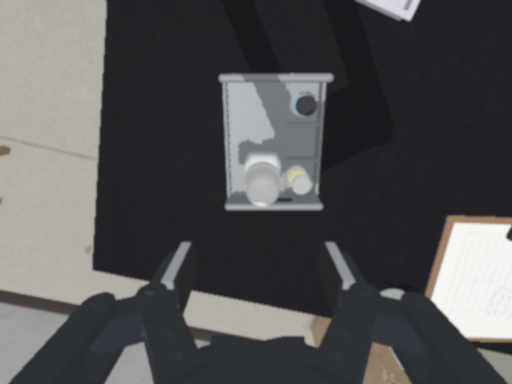

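The jar stands upright in the tray at (0.549, −0.112). The picture shows the dropper bottle at (263,182) in the tote, and both vials are undisturbed. Next I'll grip the dropper bottle.

```bash
python3 -m jog '{"offset":[[0.0023,0.009,0],[0,0,-0.042],[0,0,-0.042],[0,0,-0.042],[0,0,-0.042],[0,0,-0.042],[0,0,-0.04],[0,0,0]],"rot":[[0,0,0],[0,0,0],[0,0,0],[0,0,0],[0,0,0],[0,0,0],[0,0,0],[0,0,0]],"claw":[70,70,70,70,70,70,60,60]}' 45
python3 -m jog '{"offset":[[0,0,0],[0,0,0],[0,0,0],[0,0,0],[0,0,0],[0,0,0]],"rot":[[0,0,0],[0,0,0],[0,0,0],[0,0,0],[0,0,0],[0,0,0]],"claw":[34,34,34,34,34,34]}' 45
```

```text
clock: 12.5
tool_pos: [0.4885, -0.4244, 0.0442]
orientation: [-0.004, 0.613, 0.79, 0.001]
wrist_force: [-0.4, 0.7, -0.6]
finger_gap: 0.0601
gripper_force: 0.0
clock: 13.1
tool_pos: [0.4909, -0.4293, 0.0487]
orientation: [0.001, 0.614, 0.79, -0.0]
wrist_force: [0.2, 2.2, 7.5]
finger_gap: 0.0366
gripper_force: 46.3
```

```bash
python3 -m jog '{"offset":[[0,0,0.02],[0,0,0.034],[0,0,0.04],[0,0,0.04],[0,0,0],[0,0,0]],"rot":[[0,0,0],[0,0,0],[0,0,0],[0,0,0],[0,0,0],[0,0,0]],"claw":[34,34,34,34,34,34]}' 45
python3 -m jog '{"offset":[[0.007,0.03,0],[0.012,0.055,0],[0.013,0.06,0],[0.013,0.061,0],[0.013,0.06,0],[0.013,0.06,0],[0.012,0.055,0],[0.007,0.03,0]],"rot":[[0,0,0],[0,0,0],[0,0,0],[0,0,0],[0,0,0],[0,0,0],[0,0,0],[0,0,0]],"claw":[34,34,34,34,34,34,34,34]}' 45
python3 -m jog '{"offset":[[0,0,0],[0,0,-0.03],[0,0,-0.035],[0,0,-0.035],[0,0,-0.025],[0,0,-0.015],[0,0,-0.01],[0,0,0]],"rot":[[0,0,0],[0,0,0],[0,0,0],[0,0,0],[0,0,0],[0,0,0],[0,0,0],[0,0,0]],"claw":[34,34,34,34,34,34,34,34]}' 45
python3 -m jog '{"offset":[[0,0,0],[0,0,0]],"rot":[[0,0,0],[0,0,0]],"claw":[34,34]}' 45
```

```text
clock: 13.7
tool_pos: [0.49, -0.4289, 0.1281]
orientation: [0.001, 0.614, 0.79, -0.0]
wrist_force: [-0.2, 0.0, -1.3]
finger_gap: 0.0369
gripper_force: 45.1
clock: 14.5
tool_pos: [0.5424, -0.1774, 0.1259]
orientation: [-0.002, 0.613, 0.79, -0.0]
wrist_force: [-0.7, -0.5, -1.1]
finger_gap: 0.0365
gripper_force: 45.1
clock: 15.3
tool_pos: [0.5435, -0.182, 0.0368]
orientation: [-0.001, 0.614, 0.79, -0.0]
wrist_force: [-0.3, -0.2, -1.4]
finger_gap: 0.0369
gripper_force: 45.2
clock: 15.5
tool_pos: [0.5445, -0.1823, 0.0382]
orientation: [0.001, 0.614, 0.79, 0.0]
wrist_force: [-0.7, 0.3, -0.8]
finger_gap: 0.0365
gripper_force: 45.2
```

```bash
python3 -m jog '{"offset":[[0,0,-0.0028],[0,0,0],[0,0,0],[0,0,0],[0,0,0],[0,0,0.03],[0,0,0.07],[0,0,0.08]],"rot":[[0,0,0],[0,0,0],[0,0,0],[0,0,0],[0,0,0],[0,0,0],[0,0,0],[0,0,0]],"claw":[34,38,44,52,60,60,60,60]}' 45
python3 -m jog '{"offset":[[0,0,0.08],[0,0.02,0.08],[0,0.08,0.04],[0,0.08,0.03],[0,0.08,0],[0,0.08,0],[0,0.08,0],[0,0.08,0]],"rot":[[0,0,0],[0,0,0],[0,0,0],[0,0,0],[0,0,0],[0,0,0],[0,0,0],[0,0,0]],"claw":[60,60,60,60,60,60,60,60]}' 45
python3 -m jog '{"offset":[[0,0.08,0],[0,0.08,0],[0,0.08,0],[0,0,0],[0,0,0]],"rot":[[0,0,0],[0,0,0],[0,0,0],[0,0,0],[0,0,0]],"claw":[60,60,60,60,60]}' 45
python3 - <<'E'
from blobs import *
p,d,P,s=blobs('wrist',[(.10,.118),(.053,.064)],(.4,.7,.1,.4)); save('w7',p); np.savez('pics/w7.npz',p=p,d=d,P=P)
for n in ['pan','vial_black_mid']:
    for r in mark_of('wrist',n)[:2]: print(n,r['score'],np.round(r['centre'],1),at_z('wrist',r['centre'],.058 if n=='pan' else .084,s).round(4))
blobs('top',[(.1,.125)],(.45,.65,-.25,-.06),15)
E
```

```text
clock: 16.3
tool_pos: [0.5425, -0.1813, 0.1435]
orientation: [-0.002, 0.614, 0.79, -0.0]
wrist_force: [0.7, -0.6, -0.2]
finger_gap: 0.0599
gripper_force: 0.0
clock: 17.1
tool_pos: [0.5435, 0.1154, 0.28]
orientation: [0.0, 0.614, 0.79, 0.0]
wrist_force: [-0.0, -0.4, 0.2]
finger_gap: 0.0601
gripper_force: 0.0
clock: 17.6
tool_pos: [0.5434, 0.2585, 0.2794]
orientation: [-0.0, 0.613, 0.79, -0.0]
wrist_force: [1.2, -0.1, -0.3]
finger_gap: 0.0601
gripper_force: 0.0
wrist 0.1 0.118 [252 149  17  18 254] med [0.5406 0.276  0.11  ] circ [0.5408 0.2749 0.0107] rgb [67 69 72]
wrist 0.1 0.118 [253 274  14  11  86] med [0.584  0.1072 0.109 ] circ [0.5849 0.1049 0.0097] rgb [110  82  61]
wrist 0.053 0.064 [ 219  110   82   80 4526] med [0.5404 0.2782 0.0588] circ [0.5417 0.2725 0.0578] rgb [198 198 206]
wrist 0.053 0.064 [343 146  26  81 100] med [0.6862 0.2662 0.062 ] circ [0.6867 0.258  0.0611] rgb [172 151 122]
pan 0.61 [259.1 146.7] [0.5387 0.2802 0.058 ]
vial_black_mid 0.89 [318.7  67.5] [0.5818 0.3914 0.084 ]
vial_black_mid 0.86 [299.9 231.9] [0.6247 0.1812 0.084 ]
top 0.1 0.125 [280 188  13  13 130] med [ 0.5475 -0.1111  0.1143] circ [ 0.5492 -0.1113  0.0228] rgb [72 70 73]
top 0.1 0.125 [303 191   8   8  52] med [ 0.5475 -0.1871  0.1062] circ [ 0.5477 -0.1866  0.0148] rgb [198 196 195]
```

View pics/w7.png

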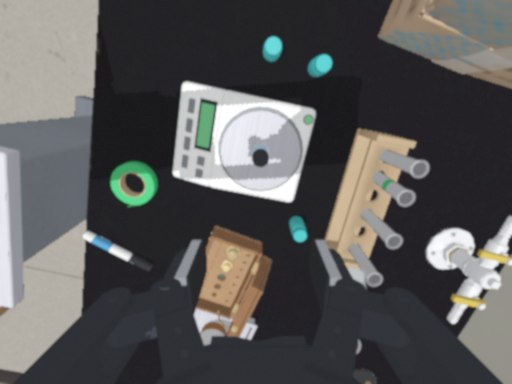

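Both bottles stand in the tray. The picture shows the weighed vial on the pan at (260,158), and the pan centre near (260,149). The turquoise look-alikes at (272,48), (319,65) and (299,230) are left alone.

```bash
python3 -m jog '{"offset":[[-0.0043,0.023,0],[0,0,-0.07],[0,0,-0.07],[0,0,-0.07],[0,0,-0.06],[0,0,-0.045],[0,0,-0.02],[0,0,0]],"rot":[[0,0,0],[0,0,0],[0,0,0],[0,0,0],[0,0,0],[0,0,0],[0,0,0],[0,0,0]],"claw":[60,60,60,60,60,60,50,45]}' 25
python3 -m jog '{"offset":[[0,0,0],[0,0,0],[0,0,0]],"rot":[[0,0,0],[0,0,0],[0,0,0]],"claw":[45,45,45]}' 25
```

```text
clock: 18.6
tool_pos: [0.5403, 0.2709, 0.0773]
orientation: [-0.001, 0.614, 0.789, -0.001]
wrist_force: [0.1, 0.4, 1.3]
finger_gap: 0.045
gripper_force: 0.0
clock: 18.9
tool_pos: [0.5425, 0.2718, 0.0804]
orientation: [0.001, 0.614, 0.79, 0.001]
wrist_force: [-0.7, 0.7, -0.6]
finger_gap: 0.0453
gripper_force: 0.0
```

```bash
python3 -m jog '{"offset":[[-0.0025,0.006,-0.0155],[0,0,0],[0,0,0],[0,0,0],[0,0,0],[0,0,0],[0,0,0],[0,0,0]],"rot":[[0,0,0],[0,0,0],[0,0,0],[0,0,0],[0,0,0],[0,0,0],[0,0,0],[0,0,0]],"claw":[45,45,36,30,20,20,20,20]}' 25
```

```text
clock: 19.7
tool_pos: [0.54, 0.275, 0.0695]
orientation: [0.0, 0.614, 0.79, 0.0]
wrist_force: [0.3, 0.5, 1.9]
finger_gap: 0.0227
gripper_force: 24.6
```

```bash
python3 -m jog '{"offset":[[0,0,0.02],[0,0,0.05],[0,0,0.065],[0,0,0.065],[0,0,0]],"rot":[[0,0,0],[0,0,0],[0,0,0],[0,0,0],[0,0,0]],"claw":[20,20,20,20,20]}' 25
python3 -m jog '{"offset":[[0,-0.04,0],[0,-0.07,0],[0,-0.08,0],[0,-0.08,0],[0,-0.08,0],[0,-0.08,0],[0,-0.08,0],[0,-0.08,0]],"rot":[[0,0,0],[0,0,0],[0,0,0],[0,0,0],[0,0,0],[0,0,0],[0,0,0],[0,0,0]],"claw":[20,20,20,20,20,20,20,20]}' 25
python3 -m jog '{"offset":[[-0.0028,-0.08,0],[-0.0028,-0.08,0],[-0.0028,-0.08,0],[-0.0028,-0.08,0],[-0.0028,-0.08,0],[-0.0028,-0.065,0],[-0.0028,-0.04,0],[-0.0028,-0.02,0]],"rot":[[0,0,0],[0,0,0],[0,0,0],[0,0,0],[0,0,0],[0,0,0],[0,0,0],[0,0,0]],"claw":[20,20,20,20,20,20,20,20]}' 25
python3 -m jog '{"offset":[[0,0,0],[0,0,0],[0,0,0]],"rot":[[0,0,0],[0,0,0],[0,0,0]],"claw":[20,20,20]}' 25
python3 - <<'E'
from blobs import *
p,d,P,s=blobs('wrist',[(.05,.062)],(.42,.6,-.5,-.3)); save('w8',p); print(s['tool_pos'])
for r in mark_of('wrist','tote')[:2]: print(r['score'],r['centre'],at_z('wrist',r['centre'],0,s))
E
```

```text
clock: 20.2
tool_pos: [0.5437, 0.2764, 0.1962]
orientation: [0.003, 0.614, 0.79, 0.005]
wrist_force: [1.1, 0.5, 0.1]
finger_gap: 0.0226
gripper_force: 24.6
clock: 21.0
tool_pos: [0.5392, -0.0808, 0.1895]
orientation: [-0.0, 0.614, 0.79, -0.0]
wrist_force: [0.3, -0.2, -0.0]
finger_gap: 0.0227
gripper_force: 24.6
clock: 21.8
tool_pos: [0.5259, -0.3958, 0.1891]
orientation: [-0.0, 0.614, 0.789, -0.0]
wrist_force: [-0.0, 0.6, -0.9]
finger_gap: 0.0229
gripper_force: 24.6
clock: 22.1
tool_pos: [0.5266, -0.3919, 0.1894]
orientation: [-0.001, 0.613, 0.79, 0.0]
wrist_force: [0.7, -0.2, 0.1]
finger_gap: 0.0226
gripper_force: 24.6
wrist 0.05 0.062 [172 113 112   8 884] med [ 0.4791 -0.3343  0.056 ] circ [ 0.479  -0.3339  0.0569] rgb [119 123 127]
wrist 0.05 0.062 [249 133  20  21 326] med [ 0.5165 -0.3522  0.0561] circ [ 0.5168 -0.3527  0.0107] rgb [58 60 63]
wrist 0.05 0.062 [249 209  18  10 122] med [ 0.5353 -0.4304  0.0558] circ [ 0.5361 -0.4336  0.0101] rgb [204 205 205]
wrist 0.05 0.062 [184 235  55   7 301] med [ 0.4836 -0.4765  0.0558] circ [ 0.489  -0.473   0.0324] rgb [118 123 126]
[ 0.5265978  -0.39194617  0.18940824]
0.97 [232.6, 170.5] [ 0.49488436 -0.40327092  0.        ]
```

View pics/w8.png

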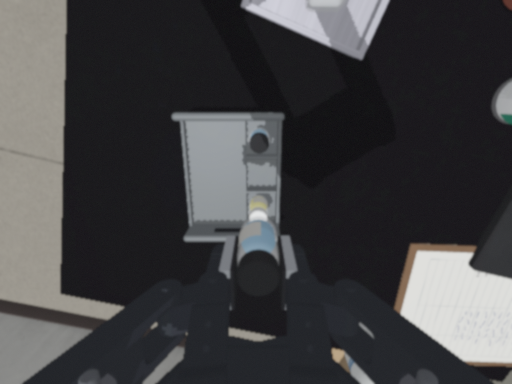

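```bash
python3 -m jog '{"offset":[[0.0015,-0.0035,-0.05],[0,0,-0.05],[0,0,-0.05],[0,0,-0.04],[0,0,-0.04],[0,0,-0.03],[0,0,-0.017],[0,0,-0.008]],"rot":[[0,0,0],[0,0,0],[0,0,0],[0,0,0],[0,0,0],[0,0,0],[0,0,0],[0,0,0]],"claw":[20,20,20,20,20,20,20,20]}' 25
python3 -m jog '{"offset":[[0,0,0],[0,0,0]],"rot":[[0,0,0],[0,0,0]],"claw":[20,20]}' 25
```

```text
clock: 23.0
tool_pos: [0.5272, -0.3952, 0.0176]
orientation: [-0.001, 0.613, 0.79, 0.0]
wrist_force: [0.2, -0.3, -0.1]
finger_gap: 0.0225
gripper_force: 24.6
clock: 23.2
tool_pos: [0.528, -0.3965, 0.0193]
orientation: [0.001, 0.614, 0.79, -0.0]
wrist_force: [0.4, 0.5, 0.5]
finger_gap: 0.0228
gripper_force: 24.6
```

```bash
python3 -m jog '{"offset":[[0,0.001,-0.0045],[0,0,0],[0,0,0],[0,0,0],[0,0,0],[0,0,0.02],[0,0,0.06],[0,0,0.07]],"rot":[[0,0,0],[0,0,0],[0,0,0],[0,0,0],[0,0,0],[0,0,0],[0,0,0],[0,0,0]],"claw":[20,24,30,36,42,42,42,42]}' 25
python3 -m jog '{"offset":[[0,0,0.07],[0,0,0.07],[0.007,-0.033,0],[0.007,-0.033,0],[0,0,0],[0,0,0],[0,0,0]],"rot":[[0,0,0],[0,0,0],[0,0,0],[0,0,0],[0,0,0],[0,0,0],[0,0,0]],"claw":[42,42,42,42,42,42,42]}' 25
python3 - <<'E'
from blobs import *
p,d,P,s=blobs('wrist',[(.051,.062)],(.42,.6,-.5,-.3)); save('w9',p); print(s['tool_pos'])
E
```

```text
clock: 24.0
tool_pos: [0.5263, -0.3946, 0.1058]
orientation: [-0.002, 0.614, 0.79, 0.0]
wrist_force: [0.8, 0.2, 0.8]
finger_gap: 0.0419
gripper_force: 0.0
clock: 24.7
tool_pos: [0.5352, -0.4341, 0.1895]
orientation: [-0.001, 0.614, 0.79, 0.0]
wrist_force: [-0.4, -0.2, -0.5]
finger_gap: 0.0422
gripper_force: 0.0
wrist 0.051 0.062 [ 169   67  119    9 1051] med [ 0.4791 -0.3347  0.056 ] circ [ 0.4788 -0.3337  0.0576] rgb [111 116 119]
wrist 0.051 0.062 [251  90  21  22 359] med [ 0.5168 -0.3526  0.0562] circ [ 0.5167 -0.3527  0.0105] rgb [50 51 53]
wrist 0.051 0.062 [250 135  20  20 320] med [ 0.5261 -0.3957  0.0561] circ [ 0.5263 -0.3964  0.0107] rgb [58 59 62]
wrist 0.051 0.062 [251 173  19  20 288] med [ 0.537  -0.4358  0.0561] circ [ 0.5375 -0.4365  0.0108] rgb [202 203 204]
wrist 0.051 0.062 [182 202 101   7 696] med [ 0.5136 -0.4697  0.056 ] circ [ 0.513  -0.4697  0.0572] rgb [119 124 127]
[ 0.5352387  -0.43405034  0.1894859 ]
```

View pics/w9.png

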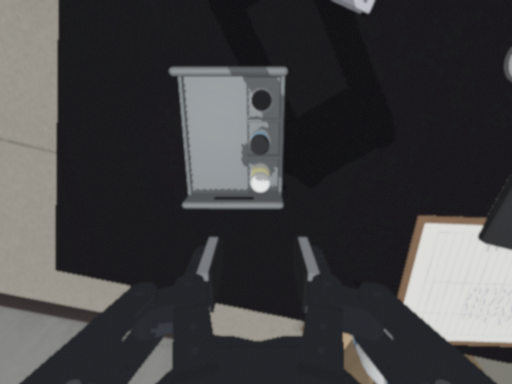

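The picture shows the weighed vial upright in the middle cell at (260,145). The other black-capped vial is at (261,100) and the white-capped vial at (260,180). I'll grip the white one.

```bash
python3 -m jog '{"offset":[[0.0035,-0.0037,0],[0,0,-0.06],[0,0,-0.06],[0,0,-0.06],[0,0,-0.05],[0,0,-0.035],[0,0,-0.022],[0,0,0]],"rot":[[0,0,0],[0,0,0],[0,0,0],[0,0,0],[0,0,0],[0,0,0],[0,0,0],[0,0,0]],"claw":[42,42,42,42,42,42,42,42]}' 25
python3 -m jog '{"offset":[[0,0,0],[0,0,0],[0,0,0],[0,0,0],[0,0,0],[0,0,0]],"rot":[[0,0,0],[0,0,0],[0,0,0],[0,0,0],[0,0,0],[0,0,0]],"claw":[34,28,20,20,20,20]}' 25
```

```text
clock: 25.55
tool_pos: [0.5368, -0.4361, 0.0154]
orientation: [-0.002, 0.614, 0.79, 0.0]
wrist_force: [-0.6, 0.8, -0.7]
finger_gap: 0.0422
gripper_force: 0.0
clock: 26.15
tool_pos: [0.5388, -0.4383, 0.0193]
orientation: [0.001, 0.614, 0.79, -0.0]
wrist_force: [-0.6, -0.2, 6.1]
finger_gap: 0.0222
gripper_force: 24.8
```

```bash
python3 - <<'E'
from h import *
P=np.load('pics/w7.npz')['P']; K=(P[...,2]>.0545)&(P[...,2]<.063)&(abs(P[...,0]-.54)<.09)&(abs(P[...,1]-.275)<.09)
K=cv2.morphologyEx(K.astype(np.uint8),cv2.MORPH_OPEN,np.ones((3,3)))
c,_=cv2.findContours(K,cv2.RETR_EXTERNAL,cv2.CHAIN_APPROX_NONE); c=max(c,key=len)[:,0]
Q=P[c[:,1],c[:,0]]; A=np.c_[2*Q[:,:2],np.ones(len(Q))]; 
w=np.ones(len(Q),bool)
for _ in range(5):
    x=np.linalg.lstsq(A[w],(Q[w,:2]**2).sum(1),rcond=None)[0]; r=np.sqrt(x[2]+x[0]**2+x[1]**2); e=np.hypot(*(Q[:,:2]-x[:2]).T)-r; w=abs(e)<.003
print(x[:2],r,w.mean(),np.median(Q[:,2]))
E
python3 -m jog '{"offset":[[0,0,0.02],[0,0,0.05],[0,0,0.07],[0,0,0.07],[0,0,0.07],[0,0,0],[0,0.02,0],[0,0.04,0]],"rot":[[0,0,0],[0,0,0],[0,0,0],[0,0,0],[0,0,0],[0,0,0],[0,0,0],[0,0,0]],"claw":[20,20,20,20,20,20,20,20]}' 25
python3 -m jog '{"offset":[[0,0.08,0],[0,0.08,0],[0,0.08,0],[0,0.08,0],[0,0.08,0],[0,0.08,0],[0,0.08,0],[0,0.08,0]],"rot":[[0,0,0],[0,0,0],[0,0,0],[0,0,0],[0,0,0],[0,0,0],[0,0,0],[0,0,0]],"claw":[20,20,20,20,20,20,20,20]}' 25
```

```text
[0.54169974 0.27371953] 0.05405667977509375 1.0 0.058702922052283224
clock: 26.95
tool_pos: [0.5369, -0.4011, 0.1846]
orientation: [-0.001, 0.614, 0.789, -0.0]
wrist_force: [-0.2, -0.4, -0.9]
finger_gap: 0.0227
gripper_force: 24.7
clock: 27.75
tool_pos: [0.5352, -0.0146, 0.1839]
orientation: [-0.002, 0.614, 0.79, -0.001]
wrist_force: [1.5, 0.3, -0.5]
finger_gap: 0.0226
gripper_force: 24.7
```

```bash
python3 -m jog '{"offset":[[0.0075,0.08,0],[0,0.08,0],[0,0.08,0],[0,0.08,0],[0,0.08,0],[0,0.05,0],[0,0.025,0],[0,0.008,0]],"rot":[[0,0,0],[0,0,0],[0,0,0],[0,0,0],[0,0,0],[0,0,0],[0,0,0],[0,0,0]],"claw":[20,20,20,20,20,20,20,20]}' 25
python3 -m jog '{"offset":[[0,0,-0.03],[0,0,-0.04],[0,0,-0.04],[0,0,-0.035],[0,0,-0.02],[0,0,-0.01],[0,0,0],[0,0,0]],"rot":[[0,0,0],[0,0,0],[0,0,0],[0,0,0],[0,0,0],[0,0,0],[0,0,0],[0,0,0]],"claw":[20,20,20,20,20,20,20,20]}' 25
```

```text
clock: 28.55
tool_pos: [0.5405, 0.2735, 0.1841]
orientation: [-0.001, 0.613, 0.79, -0.001]
wrist_force: [0.4, -0.5, -0.7]
finger_gap: 0.0225
gripper_force: 24.7
clock: 29.35
tool_pos: [0.5429, 0.2723, 0.0812]
orientation: [0.0, 0.614, 0.789, 0.0]
wrist_force: [0.2, 0.6, -0.2]
finger_gap: 0.0228
gripper_force: 24.7
```

```bash
python3 -m jog '{"offset":[[0,0,-0.006],[0,0,-0.004],[0,0,0],[0,0,0]],"rot":[[0,0,0],[0,0,0],[0,0,0],[0,0,0]],"claw":[20,20,20,20]}' 25
```

```text
clock: 29.75
tool_pos: [0.5423, 0.2725, 0.0746]
orientation: [0.0, 0.614, 0.79, 0.0]
wrist_force: [0.1, 0.3, -0.5]
finger_gap: 0.0229
gripper_force: 24.7
```

```bash
python3 -m jog '{"offset":[[0,0,-0.003],[0,0,0],[0,0,0],[0,0,0],[0,0,0],[0,0,0],[0,0,0],[0,0,0.02]],"rot":[[0,0,0],[0,0,0],[0,0,0],[0,0,0],[0,0,0],[0,0,0],[0,0,0],[0,0,0]],"claw":[20,20,23,26,30,36,44,50]}' 25
python3 -m jog '{"offset":[[0,0,0.06],[0,0,0.07],[0,0,0.07],[0,0,0.07],[0,0,0.05],[0,0,0],[0,0,0]],"rot":[[0,0,0],[0,0,0],[0,0,0],[0,0,0],[0,0,0],[0,0,0],[0,0,0]],"claw":[50,50,50,50,50,50,50]}' 25
python3 - <<'E'
from blobs import *
p,d,P,s=blobs('wrist',[(.10,.118),(.054,.063)],(.45,.65,.2,.36)); save('w10',p[60:230,150:370].repeat(3,0).repeat(3,1)); print(s['tool_pos'])
blobs('top',[(.1,.125)],(.45,.65,-.25,-.06),15)
E
```

```text
clock: 30.55
tool_pos: [0.5409, 0.2718, 0.0835]
orientation: [-0.001, 0.614, 0.79, -0.002]
wrist_force: [0.5, -0.6, 0.7]
finger_gap: 0.0497
gripper_force: 0.0
clock: 31.25
tool_pos: [0.5426, 0.2725, 0.2781]
orientation: [0.001, 0.614, 0.79, 0.001]
wrist_force: [-0.5, -0.9, -0.5]
finger_gap: 0.05
gripper_force: 0.0
wrist 0.1 0.118 [249 161  17  18 253] med [0.5407 0.2752 0.1101] circ [0.541  0.2743 0.0106] rgb [216 216 216]
wrist 0.054 0.063 [ 219  122   78   77 4358] med [0.5403 0.2788 0.0588] circ [0.5432 0.2732 0.0563] rgb [192 192 200]
[0.54258135 0.27253555 0.27807106]
top 0.1 0.125 [280 188  13  13 130] med [ 0.5476 -0.1112  0.1141] circ [ 0.5492 -0.111   0.023 ] rgb [72 70 73]
top 0.1 0.125 [303 191   8   8  50] med [ 0.5474 -0.1871  0.1059] circ [ 0.5476 -0.1864  0.0147] rgb [198 196 195]
```

View pics/w10.png

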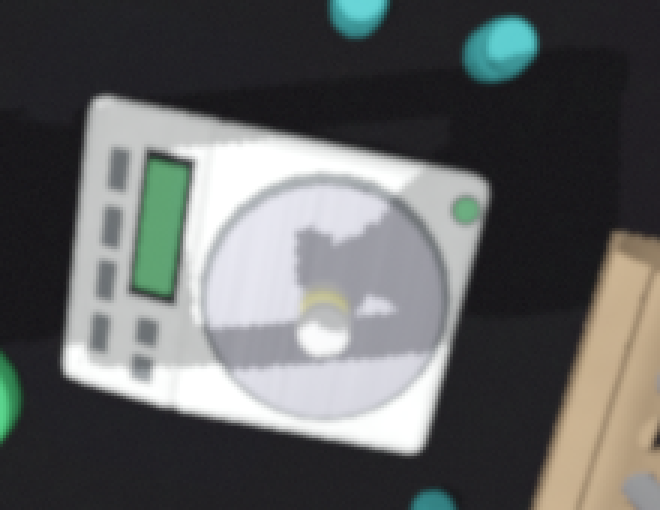

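The white-capped vial stands upright near the middle of the pan, cap at (322,335) in the crop. Next I'll go back to the bottles in the tray.

```bash
python3 -m jog '{"offset":[[0,-0.04,0],[0,-0.07,0],[0,-0.08,0],[0,-0.08,0],[0,-0.08,0],[0,-0.08,0],[0,-0.08,0],[0,-0.08,0]],"rot":[[0,0,0],[0,0,0],[0,0,0],[0,0,0],[0,0,0],[0,0,0],[0,0,0],[0,0,0]],"claw":[70,70,70,70,70,70,70,70]}' 45
python3 -m jog '{"offset":[[0,-0.08,0],[0,-0.06,-0.02],[0,-0.03,-0.04],[0,0,-0.03],[0,0,0],[0,0,0],[0,0,0]],"rot":[[0,0,0],[0,0,0],[0,0,0],[0,0,0],[0,0,0],[0,0,0],[0,0,0]],"claw":[70,70,70,70,70,70,70]}' 45
python3 - <<'E'
from blobs import *
p,d,P,s=blobs('wrist',[(.1,.125),(.1,.1115),(.112,.125)],(.45,.65,-.25,-.06)); print(s['tool_pos'])
p=p.copy()
# bottle flat-side yaw: glass body shoulder/lower pixels
K=(P[...,2]>.02)&(P[...,2]<.06)&(abs(P[...,0]-.545)<.04)&(abs(P[...,1]+.185)<.035)
if K.sum()>50: print(K.sum(),cv2.minAreaRect(P[K][:,:2].astype(np.float32)))
save('w11',p)
E
```

```text
clock: 32.15
tool_pos: [0.5409, -0.0832, 0.275]
orientation: [-0.002, 0.614, 0.79, -0.001]
wrist_force: [0.6, -0.3, -0.1]
finger_gap: 0.0703
gripper_force: 0.0
clock: 32.85
tool_pos: [0.5427, -0.1832, 0.2232]
orientation: [0.0, 0.613, 0.79, 0.0]
wrist_force: [-0.0, -0.3, 1.2]
finger_gap: 0.07
gripper_force: 0.0
wrist 0.1 0.125 [ 256   92   49   51 1916] med [ 0.5448 -0.1117  0.1167] circ [ 0.5453 -0.1124  0.0232] rgb [64 64 70]
wrist 0.1 0.125 [244 174  29  28 647] med [ 0.5426 -0.1856  0.1082] circ [ 0.543  -0.1874  0.0155] rgb [203 203 206]
wrist 0.1 0.1115 [244 174  29  28 647] med [ 0.5426 -0.1856  0.1082] circ [ 0.543  -0.1874  0.0155] rgb [203 203 206]
wrist 0.112 0.125 [ 256   92   49   50 1868] med [ 0.5449 -0.1117  0.1167] circ [ 0.5452 -0.1123  0.0229] rgb [63 63 69]
[ 0.54271138 -0.18317628  0.22321342]
297 ((0.5436915159225464, -0.18631094694137573), (0.03850557655096054, 0.034607451409101486), 13.440386772155762)
```

View pics/w11.png

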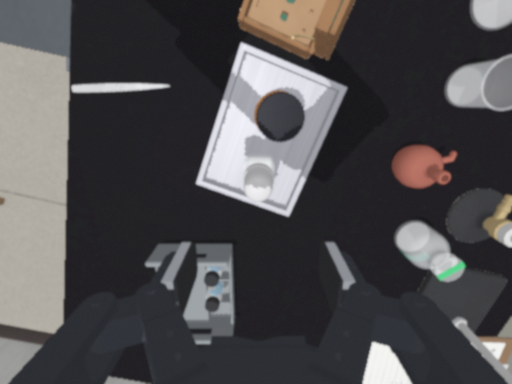

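The picture shows the jar at (280,115) and the dropper bottle at (258,180), both upright in the tray. I'll fetch the dropper bottle first.

```bash
python3 -m jog '{"offset":[[0,-0.005,0],[0,0,-0.06],[0,0,-0.06],[0,0,-0.06],[0,0,-0.06],[0,0,-0.045],[0,0,-0.025],[0,0,0]],"rot":[[0,0,0],[0,0,0],[0,0,0],[0,0,0],[0,0,0],[0,0,0],[0,0,0],[0,0,0]],"claw":[70,70,70,70,70,70,60,60]}' 45
python3 -m jog '{"offset":[[0,0,0],[0,0,0],[0,0,0],[0,0,0],[0,0,0],[0,0,0]],"rot":[[0,0,0],[0,0,0],[0,0,0],[0,0,0],[0,0,0],[0,0,0]],"claw":[34,34,34,34,34,34]}' 45
python3 -m jog '{"offset":[[0,0,0.02],[0,0,0.04],[0,0,0.05],[0,0,0.05],[0,0,0.02],[0,0,0],[0,0,0],[0,0,0]],"rot":[[0,0,0],[0,0,0],[0,0,0],[0,0,0],[0,0,0],[0,0,0],[0,0,0],[0,0,0]],"claw":[34,34,34,34,34,34,34,34]}' 45
```

```text
clock: 33.7
tool_pos: [0.5411, -0.1859, 0.035]
orientation: [-0.002, 0.613, 0.79, -0.0]
wrist_force: [-0.5, -0.8, 0.2]
finger_gap: 0.0597
gripper_force: 0.0
clock: 34.3
tool_pos: [0.5438, -0.1873, 0.0383]
orientation: [0.002, 0.614, 0.79, 0.0]
wrist_force: [0.1, -1.7, 7.1]
finger_gap: 0.0359
gripper_force: 45.0
clock: 35.1
tool_pos: [0.5411, -0.186, 0.1431]
orientation: [-0.002, 0.614, 0.79, -0.0]
wrist_force: [-0.7, -1.0, -1.4]
finger_gap: 0.0361
gripper_force: 44.0
```

```bash
python3 -m jog '{"offset":[[-0.007,-0.03,0],[-0.012,-0.055,0],[-0.013,-0.06,0],[-0.013,-0.061,0],[-0.013,-0.06,0],[-0.013,-0.06,0],[-0.012,-0.055,0],[-0.007,-0.03,0]],"rot":[[0,0,0],[0,0,0],[0,0,0],[0,0,0],[0,0,0],[0,0,0],[0,0,0],[0,0,0]],"claw":[34,34,34,34,34,34,34,34]}' 45
python3 -m jog '{"offset":[[0,0,0],[0,0,0],[0,0,-0.03],[0,0,-0.04],[0,0,-0.03],[0,0,-0.02],[0,0,0],[0,0,0]],"rot":[[0,0,0],[0,0,0],[0,0,0],[0,0,0],[0,0,0],[0,0,0],[0,0,0],[0,0,0]],"claw":[34,34,34,34,34,34,34,34]}' 45
python3 - <<'E'
from blobs import *
for _ in range(3): p,d,P,s=blobs('wrist',[(.1,.145)],(.42,.6,-.5,-.3)); print(s['tool_pos'])
E
```

```text
clock: 35.9
tool_pos: [0.487, -0.4353, 0.1429]
orientation: [-0.001, 0.614, 0.789, -0.0]
wrist_force: [0.1, 0.4, -1.2]
finger_gap: 0.0362
gripper_force: 44.0
clock: 36.7
tool_pos: [0.4887, -0.4325, 0.073]
orientation: [-0.0, 0.613, 0.79, 0.0]
wrist_force: [-0.1, -0.5, -1.3]
finger_gap: 0.0357
gripper_force: 44.0
[ 0.48873687 -0.43252097  0.07297743]
[ 0.48902832 -0.43315264  0.07356139]
[ 0.48910767 -0.4334982   0.07383559]
```

```bash
python3 -m jog '{"offset":[[0,0,-0.02],[0,0,-0.012],[0,0,-0.004],[0,0,0],[0,0,0]],"rot":[[0,0,0],[0,0,0],[0,0,0],[0,0,0],[0,0,0]],"claw":[34,34,34,34,34]}' 45
python3 -m jog '{"offset":[[0,0,-0.0015],[0,0,0],[0,0,0],[0,0,0],[0,0,0],[0,0,0.03],[0,0,0.07],[0,0,0.08]],"rot":[[0,0,0],[0,0,0],[0,0,0],[0,0,0],[0,0,0],[0,0,0],[0,0,0],[0,0,0]],"claw":[34,38,44,52,60,60,60,60]}' 45
python3 -m jog '{"offset":[[0,0,0.06],[0.007,0.04,0.04],[0.014,0.07,0],[0.014,0.075,0],[0.014,0.08,0],[0.014,0.08,0],[0.014,0.08,0],[0.014,0.08,0]],"rot":[[0,0,0],[0,0,0],[0,0,0],[0,0,0],[0,0,0],[0,0,0],[0,0,0],[0,0,0]],"claw":[70,70,70,70,70,70,70,70]}' 45
python3 -m jog '{"offset":[[0.002,0.03,0],[0,0,0],[0,0,0],[0,0,0]],"rot":[[0,0,0],[0,0,0],[0,0,0],[0,0,0]],"claw":[74,74,74,74]}' 45
python3 - <<'E'
from blobs import *
p,d,P,s=blobs('wrist',[(.11,.125)],(.45,.65,-.25,-.06)); print(s['tool_pos'])
blobs('top',[(.105,.135)],(.42,.6,-.5,-.3),15)
E
```

```text
clock: 37.35
tool_pos: [0.488, -0.4331, 0.0513]
orientation: [-0.0, 0.614, 0.79, -0.0]
wrist_force: [-1.3, 1.6, 5.2]
finger_gap: 0.036
gripper_force: 44.9
clock: 38.15
tool_pos: [0.4871, -0.4319, 0.1572]
orientation: [-0.002, 0.614, 0.79, 0.0]
wrist_force: [1.1, -1.2, -0.1]
finger_gap: 0.06
gripper_force: 0.0
clock: 38.95
tool_pos: [0.5428, -0.1283, 0.2181]
orientation: [-0.0, 0.614, 0.789, -0.0]
wrist_force: [1.1, -0.2, -0.3]
finger_gap: 0.0699
gripper_force: 0.0
clock: 39.35
tool_pos: [0.5441, -0.1134, 0.2181]
orientation: [0.0, 0.614, 0.789, -0.0]
wrist_force: [-0.4, -1.0, -0.1]
finger_gap: 0.0739
gripper_force: 0.0
wrist 0.11 0.125 [ 237  165   46   45 1582] med [ 0.5447 -0.1105  0.1167] circ [ 0.545  -0.1122  0.0231] rgb [61 62 68]
[ 0.54410817 -0.1133732   0.21812826]
top 0.105 0.135 [372 205  10   9  66] med [ 0.4905 -0.4305  0.1176] circ [ 0.4911 -0.4323  0.0158] rgb [188 185 184]
```

```bash
python3 -m jog '{"offset":[[0.0015,0.0015,0],[0,0,-0.05],[0,0,-0.05],[0,0,-0.05],[0,0,-0.05],[0,0,-0.03],[0,0,-0.012],[0,0,0]],"rot":[[0,0,0],[0,0,0],[0,0,0],[0,0,0],[0,0,0],[0,0,0],[0,0,0],[0,0,0]],"claw":[74,74,74,74,74,74,70,60]}' 45
python3 -m jog '{"offset":[[0,0,0],[0,0,0],[0,0,0],[0,0,0],[0,0,0],[0,0,0]],"rot":[[0,0,0],[0,0,0],[0,0,0],[0,0,0],[0,0,0],[0,0,0]],"claw":[40,40,40,40,40,40]}' 45
python3 -m jog '{"offset":[[0,0,0.02],[0,0,0.04],[0,0,0.045],[0,0,0.045],[0,0,0],[0,0,0],[0,0,0],[0,0,0]],"rot":[[0,0,0],[0,0,0],[0,0,0],[0,0,0],[0,0,0],[0,0,0],[0,0,0],[0,0,0]],"claw":[40,40,40,40,40,40,40,40]}' 45
python3 -m jog '{"offset":[[-0.008,-0.03,0],[-0.016,-0.06,0],[-0.0175,-0.065,0],[-0.0175,-0.065,0],[-0.0175,-0.065,0],[-0.0175,-0.065,0],[-0.016,-0.06,0],[-0.008,-0.03,0]],"rot":[[0,0,0],[0,0,0],[0,0,0],[0,0,0],[0,0,0],[0,0,0],[0,0,0],[0,0,0]],"claw":[40,40,40,40,40,40,40,40]}' 45
python3 -m jog '{"offset":[[0,0,0],[0,0,0],[0,0,0],[0,0,0]],"rot":[[0,0,0],[0,0,0],[0,0,0],[0,0,0]],"claw":[40,40,40,40]}' 45
python3 - <<'E'
from blobs import *
for _ in range(3): p,d,P,s=blobs('wrist',[(.115,.13)],(.42,.6,-.5,-.3)); print(s['tool_pos'])
E
```

```text
clock: 40.25
tool_pos: [0.5445, -0.1115, 0.0722]
orientation: [-0.001, 0.614, 0.789, -0.0]
wrist_force: [-0.5, 0.2, 0.2]
finger_gap: 0.0603
gripper_force: 0.0
clock: 40.85
tool_pos: [0.5459, -0.1116, 0.0741]
orientation: [0.001, 0.614, 0.79, 0.0]
wrist_force: [0.2, -1.1, 6.7]
finger_gap: 0.044
gripper_force: 46.5
clock: 41.65
tool_pos: [0.5439, -0.1109, 0.1617]
orientation: [-0.001, 0.614, 0.79, -0.0]
wrist_force: [0.7, 0.7, -1.0]
finger_gap: 0.0438
gripper_force: 46.1
clock: 42.45
tool_pos: [0.4729, -0.3781, 0.1619]
orientation: [-0.0, 0.614, 0.789, -0.0]
wrist_force: [1.0, 0.5, -1.1]
finger_gap: 0.0439
gripper_force: 46.1
clock: 42.85
tool_pos: [0.4745, -0.3737, 0.1628]
orientation: [-0.0, 0.613, 0.79, 0.0]
wrist_force: [-0.1, -0.2, -1.2]
finger_gap: 0.044
gripper_force: 46.1
wrist 0.115 0.13 [227 180  63  26 321] med [ 0.467  -0.3513  0.1229] circ [ 0.4722 -0.3652  0.024 ] rgb [168 168 168]
[ 0.47451619 -0.37373938  0.16282694]
wrist 0.115 0.13 [227 180  63  26 329] med [ 0.4677 -0.3515  0.1228] circ [ 0.4722 -0.3653  0.0239] rgb [168 167 168]
[ 0.47455441 -0.37393032  0.16295773]
wrist 0.115 0.13 [227 181  61  23 318] med [ 0.4677 -0.3514  0.1228] circ [ 0.4712 -0.364   0.0231] rgb [168 167 168]
[ 0.4745699  -0.37415179  0.16306371]
```

```bash
python3 -m jog '{"offset":[[0,-0.002,-0.03],[0,0,-0.04],[0,0,-0.03],[0,0,-0.015],[0,0,-0.008],[0,0,-0.002],[0,0,0],[0,0,0]],"rot":[[0,0,0],[0,0,0],[0,0,0],[0,0,0],[0,0,0],[0,0,0],[0,0,0],[0,0,0]],"claw":[40,40,40,40,40,40,40,40]}' 45
python3 -m jog '{"offset":[[0,0,-0.002],[0,0,0],[0,0,0]],"rot":[[0,0,0],[0,0,0],[0,0,0]],"claw":[40,40,40]}' 45
```

```text
clock: 43.8
tool_pos: [0.4747, -0.377, 0.0889]
orientation: [0.001, 0.614, 0.79, -0.0]
wrist_force: [0.1, -0.4, -1.3]
finger_gap: 0.0439
gripper_force: 46.1
clock: 44.1
tool_pos: [0.4744, -0.3766, 0.0871]
orientation: [0.0, 0.614, 0.79, -0.0]
wrist_force: [-0.3, 0.3, 0.2]
finger_gap: 0.044
gripper_force: 46.1
```

Touching down. I'll release, rise and check everything.

```bash
python3 -m jog '{"offset":[[0,0,0],[0,0,0],[0,0,0],[0,0,0],[0,0,0.02],[0,0,0.06],[0,0,0.06],[0,0,0.06]],"rot":[[0,0,0],[0,0,0],[0,0,0],[0,0,0],[0,0,0],[0,0,0],[0,0,0],[0,0,0]],"claw":[46,50,60,70,70,70,70,70]}' 45
python3 -m jog '{"offset":[[0,0,0.05],[0,0,0.05],[0,0,0],[0,0,0],[0,0,0],[0,0,0],[0,0,0],[0,0,0]],"rot":[[0,0,0],[0,0,0],[0,0,0],[0,0,0],[0,0,0],[0,0,0],[0,0,0],[0,0,0]],"claw":[70,70,70,70,70,70,70,70]}' 45
python3 - <<'E'
from blobs import *
p,d,P,s=blobs('wrist',[(.124,.14),(.116,.1235),(.051,.062)],(.42,.6,-.5,-.3)); save('w12',p); print(s['tool_pos'])
blobs('top',[(.1,.12)],(.45,.65,.2,.36),10)
E
```

```text
clock: 44.9
tool_pos: [0.4741, -0.3764, 0.2089]
orientation: [0.0, 0.614, 0.79, -0.0]
wrist_force: [1.0, -0.8, 0.4]
finger_gap: 0.07
gripper_force: 0.0
clock: 45.7
tool_pos: [0.474, -0.3762, 0.266]
orientation: [-0.001, 0.614, 0.79, 0.0]
wrist_force: [0.9, 0.1, 0.8]
finger_gap: 0.0698
gripper_force: 0.0
wrist 0.124 0.14 [ 238  159   41   41 1248] med [ 0.4733 -0.3757  0.1297] circ [ 0.4735 -0.3768  0.023 ] rgb [49 50 55]
wrist 0.116 0.1235 [245 212  25  23 429] med [ 0.4858 -0.4319  0.1212] circ [ 0.4864 -0.434   0.0152] rgb [212 212 215]
wrist 0.051 0.062 [227 133  87   6 513] med [ 0.4785 -0.3344  0.0561] circ [ 0.4786 -0.3328  0.0571] rgb [122 126 130]
wrist 0.051 0.062 [286 148  16  16 198] med [ 0.5163 -0.3523  0.0561] circ [ 0.5167 -0.3526  0.0106] rgb [52 54 57]
wrist 0.051 0.062 [284 180  15  15 179] med [ 0.5258 -0.3957  0.0562] circ [ 0.526  -0.3963  0.0108] rgb [69 71 74]
wrist 0.051 0.062 [230 228  19   5  84] med [ 0.4698 -0.4796  0.0561] circ [ 0.4709 -0.4811  0.0136] rgb [135 140 143]
wrist 0.051 0.062 [265 228  43   5 202] med [ 0.5389 -0.4621  0.056 ] circ [ 0.5391 -0.4648  0.0315] rgb [134 138 142]
[ 0.47395356 -0.37620616  0.26598766]
top 0.1 0.12 [176 193   7   6  30] med [0.5437 0.2746 0.1065] circ [0.5445 0.2756 0.0108] rgb [214 212 209]
```

View pics/w12.png

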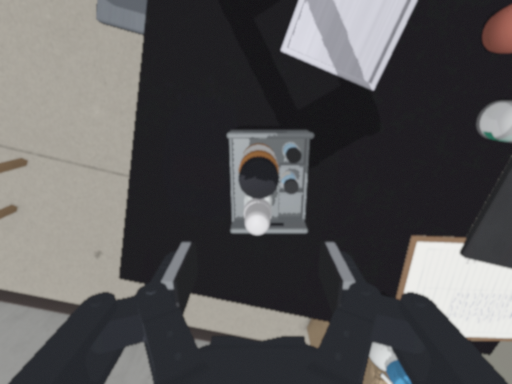

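The jar at (258,178) and the dropper bottle at (257,218) are back within 3 mm of where they stood. The weighed vial is in the middle cell at (291,183), the other black-capped vial is untouched at (294,154), and the white-capped vial is on the pan. Handing in.

```bash
python3 -c "
from plant import job
print(job.hand_in())"
```

```text
the job is handed in; nothing more can be done
None
```

The job is handed in at about 46 s of robot time, with no verdict returned: by my last camera check, both bottles are back within 3 mm of where they stood, the weighed vial is in the middle cell, the white-capped vial is about 3 mm from the pan's centre, and the other black-capped vial has not moved.

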